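# Crib the painted slats to cure and hang up the brush

## Robot

A 7-joint arm with a two-finger parallel gripper is mounted at the origin on the work surface. World frame = base frame: x ahead of the robot, y to its left, z up, the work surface at z = 0. Lengths are in m, angles in degrees, forces in N, time in s.
With the tool pointing down it reaches from about 0.4 to 0.875 m from the base axis. Payload 19.3 kg.
Tool frame: the origin (TCP) lies midway between the tips of the shut fingers; the grasp point (between the pads) lies 19 mm behind it; x points along the fingers, y is the direction in which the jaws open and shut, and the axes are right-handed (so a half turn about x gives the same grasp; the last joint's range is limited). The gripper opens to 85 mm and grips with 20 to 120 N. Pads are 22 mm wide; open, the fingers measure 114 mm over their backs; the gripper's body (76 mm by 85 mm) begins 54 mm behind the grasp point. The pads swing forward as they close: fully open they stand 13 mm farther back than shut.
Start: joints at [59.748, 29.874, -2.08, 91.645, 1.215, 58.505, -6.463], TCP at [0.276, -0.561, 0.231] pointing down, gripper open.
Joint ranges: [-166.77, 166.77], [-17.47, 122.26], [-85.68, 81.53], [9.62, 139.38], [-72.42, 252.41], [9.2, 110.78], [-144.41, 144.41]. Speed limits (degrees/s): [108.29, 108.29, 136.94, 136.94, 172.46, 172.46, 172.46].

## Interface

Orientations are given as [roll, pitch, yaw] about the fixed x, y, z axes, in that order (R = Rz(yaw) Ry(pitch) Rx(roll)).
In Python, from plant import env gives the robot as it stands.
- The arm moves only by the tool step_arm, never from a script. Its argument "motion" is a list of rows, each an object with "travel": the shift along the tool's x, y, z in cm, a list of three; "roll": the turn about the tool's x in units of 10 degrees (1.0 is 10 degrees); "fingers": the finger opening in cm, from 0 to 8.54. In form: [{"travel": [x, y, z], "roll": roll, "fingers": fingers}, ...]. A call has 1 to 20 rows; each row shifts and turns the commanded pose from where the row before left it, along the tool's axes as they then stand; what a row does not reach is not made up. A row lasts 1/8 s, in which the tool goes at most 62.5 mm and 10.7 degrees, less where a joint would pass 70% of its speed; a pose out of reach is approached as far as the arm can. A call is refused whole if a number of a shift passes 6.25 or a number of a turn 1, either way. A call with a gripper value outside its range is refused whole. The fingers move at their own pace and stop on an object; "newtons" is the grip in N (left out, the last holds). Time passes only in rows, so rows that do not move let the fingers close. It gives the time, the measured TCP pose, the force and the opening at its end, in the units of the state.
- env.get_obs(): the state, without advancing time (a new reading comes with each control period).
- env.camera(name): name is "scene" or "top"; returns a dict with "pixels" (420x560x3 uint8, red, green, blue), "fx", "fy", "cx", "cy" (pixels), "rvec" (rotation vector, rad) and "tvec" (3), from world to camera coordinates, as OpenCV has them. Camera axes: x right, y down, z forward; pixel columns grow to the right and rows downward; lengths in m; the calibration is good to about 2 mm. A picture is of the moment at which its call begins. There is no depth.
- env.close_job(): hands the job in, once; it reports no verdict.
Trained networks look in a picture, given as the dict that the camera call returned (one of the last four; its "shot" number tells which), for a name from the list of things; names that differ only in an ending like _2 or _b are one class to them, and where a whole thing is asked for, a point or a joint stands for the part that bears it (a point fixed in the world has none). Each returns a list of dicts, best first, with "p" (0 to 1); they miss things now and then, are a little off and sometimes report something else, mostly with a low value. They report only what shows in the picture. A call takes as long as a camera call. They do not tell look-alikes from the thing itself.
- env.boxes_of(picture, name): "location" ([column, row] in pixels, amid what is visible of it).
- env.masks_of(picture, name): "mask" (420x560 bool, what is visible of it) and "location" ([column, row] in pixels, amid what is visible of it).
The state is a dict: "t": time; "joint_positions": joint angles; "joint_velocities": joint speeds; "joint_torque": joint torques, N m; "ee_pos": TCP position; "tool_rot": TCP orientation; "wrist_force": force on the tool from outside, world axes, zero at the start; "wrist_torque": the same for the moment, N m; "opening": opening from 0.0 (shut) to 1.0 (fully open).
Only numpy, scipy, OpenCV 4.12 (cv2) and the standard library are available. Lean on these libraries where they do the work, as an engineer would, in place of code of your own. Each camera call takes 0.05 s, during which the arm holds its last target.

## Task

Stack all the blue painted slats on the drying base to cure with air all round them: lying flat, two to a layer, each layer crosswise to the one below, the first layer across the two bearers, with the two slats of a layer spaced just like the bearers and centred on the base so that the tower goes up square; an odd last slat lies alone on top in either of its two places. Also hang the flat brush by the hole in its handle on the free middle peg of the brush rack, bristles down. Leave the tub and the ball on its stand where they are.

Things in the scene. Friction and masses are not known exactly. Their poses are not given: they have to be found in the camera images.
- slat1: one of up to eight identical painted slats (blue wood, 140 x 28 x 12 mm, about 30 g); some may be absent. Origin at the slat's centre; x along its length, y across its 28 mm width, z through its 12 mm thickness. Starts lying flat on the bench
- slat2: one of up to eight identical painted slats (blue wood, 140 x 28 x 12 mm, about 30 g); some may be absent. Origin at the slat's centre; x along its length, y across its 28 mm width, z through its 12 mm thickness. Starts lying flat on the bench
- slat3: one of up to eight identical painted slats (blue wood, 140 x 28 x 12 mm, about 30 g); some may be absent. Origin at the slat's centre; x along its length, y across its 28 mm width, z through its 12 mm thickness. Starts lying flat on the bench
- slat4: one of up to eight identical painted slats (blue wood, 140 x 28 x 12 mm, about 30 g); some may be absent. Origin at the slat's centre; x along its length, y across its 28 mm width, z through its 12 mm thickness. Starts lying flat on the bench
- slat5: one of up to eight identical painted slats (blue wood, 140 x 28 x 12 mm, about 30 g); some may be absent. Origin at the slat's centre; x along its length, y across its 28 mm width, z through its 12 mm thickness. Starts lying flat on the bench
- slat6: one of up to eight identical painted slats (blue wood, 140 x 28 x 12 mm, about 30 g); some may be absent. Origin at the slat's centre; x along its length, y across its 28 mm width, z through its 12 mm thickness. Starts lying flat on the bench
- slat7: one of up to eight identical painted slats (blue wood, 140 x 28 x 12 mm, about 30 g); some may be absent. Origin at the slat's centre; x along its length, y across its 28 mm width, z through its 12 mm thickness. Starts lying flat on the bench
- slat8: one of up to eight identical painted slats (blue wood, 140 x 28 x 12 mm, about 30 g); some may be absent. Origin at the slat's centre; x along its length, y across its 28 mm width, z through its 12 mm thickness. Starts lying flat on the bench
- crib: drying base, fixed: plywood board 160 x 160 x 12 mm with two dark bearers (140 long, 28 wide, 18 mm high) along its y axis, centred at x = -52 and +52 mm. Origin: centre of the board's underside, z up. Bearer tops are at z = 30 mm, so slats of the first layer (along x, centred at y = -52 and +52 mm) have their centres at z = 36 mm; each further layer is 12 mm higher
- rack: fixed wooden brush rack. Origin on the bench below the middle of the rail's front face, which looks along -x to the robot; y along the rail. Rail 210 wide, 45 high, 16 thick, top at 235 mm; uprights behind at y = -94, +94, feet to 29 mm in front. Three steel pegs, 6 thick, 55 long, rise at 45 degrees (-x and +z) at y = -70 and +70 (each taken by a fixed brush 24 wide) and y = 0 (free)
- peg_root (a point): where the axis of the free peg leaves the rail's front face, 215 mm above the bench
- peg_tip (a point): the end of the free peg's axis, 39 mm in front of and 39 mm above peg_root; the rounded end reaches 3 mm further
- brush: flat paint brush, 163 mm long, 80 g, lying flat: steel ferrule 34 long, 40 wide, 14 mm thick; stiff bristles 38 wide, 10 thick, to 62 mm on the -x side; yellow handle 24 wide, 7 thick on the +x side, its last 34 mm 32 wide and 5 thick with a round hole, ending at x = 101 mm. Origin: ferrule centre, near the balance point; x to the handle's end, y across, z through the thickness; faces alike
- brush_hole (a point): centre of the 17 mm hole in the brush handle, 87 mm from the brush's origin along its +x; the hole's axis is the brush's z
- tub: bystander: clear plastic tub, 84 mm across and 55 mm high, loose. Origin at the centre of its underside
- ornament: bystander: copper-coloured glass ball, 66 mm across, on a round wooden stand 60 mm across, 123 mm high in all, loose. Origin at the centre of its underside
Things that resemble listed ones, but are neither listed nor needed, are in the scene too. What is shaped like the slat4 but green is not meant.

How it is judged:
By the outcome, as a careful person would: the job done as asked, in the order asked, and still so for the second after the job is handed in, with the robot touching nothing.
Of slat1, slat2, slat3, slat4, slat5, slat6, slat7, slat8 only 6 to 8 are there at a start; the rules pass over those that are not, and their reading is None.
At some moment in a run one of slat1, slat2, slat3, slat4, slat5, slat6, slat7, slat8, brush may be knocked a few centimetres aside while the robot is not near it.
Once in a run the grip may slacken for a moment while it holds something.
It also fails if it takes over 210 s, if anything falls off the work surface, if the arm or the gripper's body presses on something with over 40 N, if the wrist force passes 120 N, or if a joint passes its speed limit or range.

## Working session

There is one attempt and no reset: what is moved stays moved. The work goes in short steps, Python scripts to look and compute and a tool call to move; the robot and the scene stay as the last step left them, time stands still between calls to the robot, and variables do not carry over. Pictures are saved under pics/ and viewed, and the job is handed in when it is done.

Besides the shell and the picture viewer there is one more tool, called after "Request:" by a JSON object that holds its "fn" and its "kwargs". step_arm: Moves the arm, as the interface text tells. Its arguments: {"type":"object","properties":{"motion":{"type":"array"},"newtons":{"type":"number"}},"required":["motion"]}

```bash
ls; mkdir -p pics
python3 - <<'E'
from plant import env
import cv2
print(env.get_obs())
for n in("scene","top"):
    c=env.camera(n); cv2.imwrite(f"pics/{n}0.png",cv2.resize(c["pixels"][:,:,::-1],(784,588),interpolation=cv2.INTER_CUBIC)); print({k:c[k] for k in c if k!="pixels"})
E
```

```text
pics
{'t': 0.0, 'joint_positions': array([59.74469684, 29.91010802, -2.08250636, 91.67204572,  1.21717485,
       58.50492686, -6.46296399]), 'joint_velocities': array([ 0.06219708,  0.01320884, -0.06723905,  0.08198228, -0.02075147,
       -0.03278457, -0.06499606]), 'joint_torque': array([-2.11582687e-04, -9.27092528e+01,  1.98002435e+00, -3.69928944e+01,
        1.78687682e-02,  8.18172324e-03, -8.36879212e-05]), 'ee_pos': array([ 0.27608783, -0.56035024,  0.23072603]), 'tool_rot': array([-84.53085615,  89.9350477 , 121.70394477]), 'wrist_force': array([ 0.34619135, -0.07497841, -0.20577757]), 'wrist_torque': array([ 0.01577689, -0.01157519, -0.00737055]), 'opening': 0.998848454101015}
{'fx': 387.6901283831675, 'fy': 387.6901283831675, 'cx': 279.0814062026627, 'cy': 206.80793061500813, 'rvec': array([ 2.03054936,  1.03436226, -0.53279436]), 'tvec': array([-0.30942765, -0.10184619,  1.51492037]), 'shot': 1}
{'fx': 437.17409575836433, 'fy': 437.17409575836433, 'cx': 278.12968103221317, 'cy': 213.97777352855067, 'rvec': array([ 2.17775917, -2.14367233,  0.1535785 ]), 'tvec': array([0.02318615, 0.50183287, 1.16354704]), 'shot': 2}
```

View pics/scene0.png

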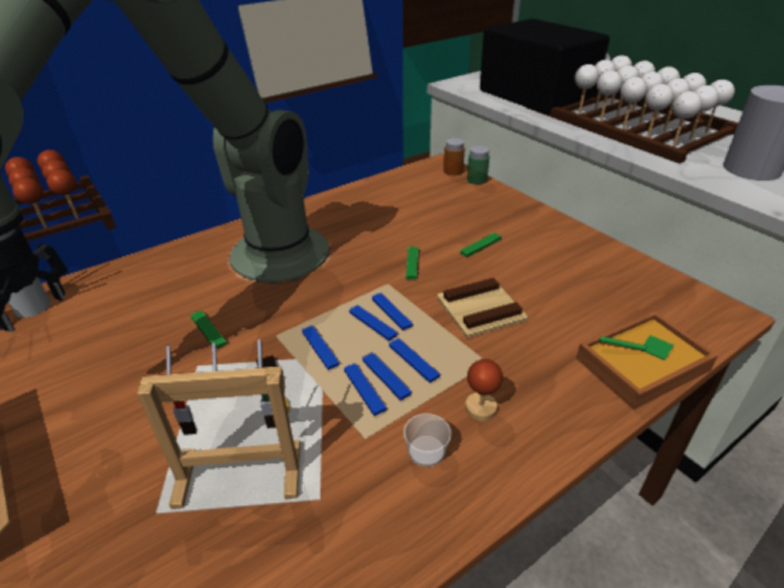

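View pics/top0.png

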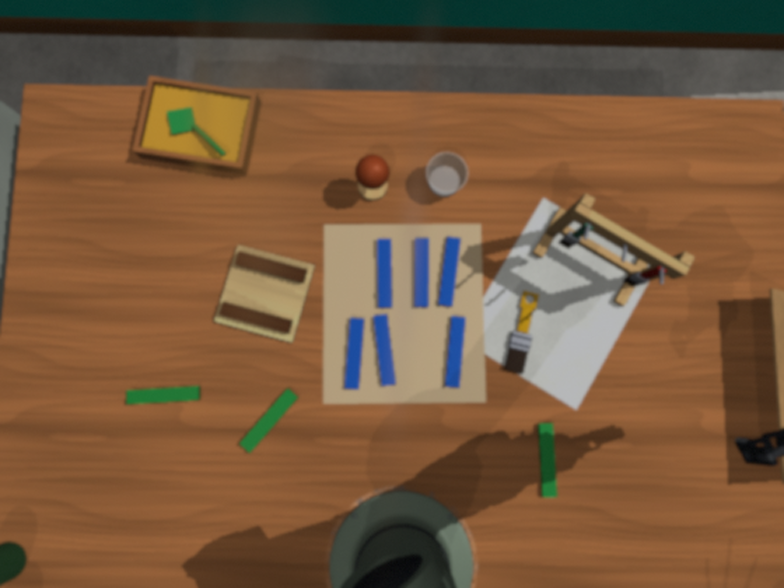

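```bash
cat > h.py <<'E'
import numpy as np, cv2
from scipy.optimize import minimize
from scipy.spatial.transform import Rotation as Ro
def P(c,X): 
    return cv2.projectPoints(np.asarray(X,float).reshape(-1,3),c["rvec"],c["tvec"],np.array([[c["fx"],0,c["cx"]],[0,c["fy"],c["cy"]],[0,0,1.]]),None)[0].reshape(-1,2)
def ray(c,uv):
    R=cv2.Rodrigues(c["rvec"])[0]; o=-R.T@c["tvec"]
    d=R.T@np.array([(uv[0]-c["cx"])/c["fx"],(uv[1]-c["cy"])/c["fy"],1]); return o,d
def unproj(c,uv,z):
    o,d=ray(c,uv); return o+d*(z-o[2])/d[2]
def tri(c1,u1,c2,u2):
    o1,d1=ray(c1,u1);o2,d2=ray(c2,u2)
    s=np.linalg.lstsq(np.c_[d1,-d2],o2-o1,rcond=None)[0]
    a,b=o1+s[0]*d1,o2+s[1]*d2; return (a+b)/2,np.linalg.norm(a-b)
def box(lx,ly,z0,z1,cx=0,cy=0):
    return np.array([[cx+a*lx/2,cy+b*ly/2,z] for a in(-1,1) for b in(-1,1) for z in(z0,z1)])
def place(p,B):  # p=x,y,yaw(rad)
    c,s=np.cos(p[2]),np.sin(p[2]); return np.c_[p[0]+c*B[:,0]-s*B[:,1],p[1]+s*B[:,0]+c*B[:,1],B[:,2]]
S=6
def sil(c,p,boxes,roi):
    x0,y0,x1,y1=roi; m=np.zeros(((y1-y0)*S,(x1-x0)*S),np.uint8)
    for B in boxes:
        uv=(P(c,place(p,B))-[x0,y0]+.5)*S-.5
        cv2.fillConvexPoly(m,cv2.convexHull(np.round(uv*16).astype(np.int32)),255,shift=4)
    return cv2.resize(m,(x1-x0,y1-y0),interpolation=cv2.INTER_AREA)/255.
def fit(views,boxes,p0):
    # views: list of (cam, soft mask)
    L=[]
    for c,m in views:
        uv=np.concatenate([P(c,place(p0,B)) for B in boxes]); a=np.floor(uv.min(0)-12).astype(int);b=np.ceil(uv.max(0)+12).astype(int)
        a=np.clip(a,0,[560,420]);b=np.clip(b,0,[560,420]); L.append((c,m,(a[0],a[1],b[0],b[1])))
    sc=np.array([.01,.01,.1])
    def f(q):
        p=np.array(p0)+q*sc
        return sum(np.abs(sil(c,p,boxes,r)-m[r[1]:r[3],r[0]:r[2]]).sum() for c,m,r in L)
    sx=np.vstack([[0,0,0],[.6,0,0],[0,.6,0],[0,0,.6]])
    r=minimize(f,np.zeros(3),method="Nelder-Mead",options=dict(initial_simplex=sx,xatol=.005,fatol=.05,maxiter=200))
    r=minimize(f,r.x,method="Nelder-Mead",options=dict(initial_simplex=r.x+sx*.3,xatol=.005,fatol=.05,maxiter=200))
    return np.array(p0)+r.x*sc,r.fun
def bluemask(c):
    h=cv2.cvtColor(c["pixels"],cv2.COLOR_RGB2HSV)
    return ((h[...,0]>105)&(h[...,0]<130)&(h[...,1]>130)&(h[...,2]>45)).astype(np.uint8)
SL=[box(.14,.028,0,.012)]
def slats(c,zoff=0.,roi=None):
    """blue slats in top view -> list of (x,y,yaw_deg,cost)"""
    m=bluemask(c); n,l,st,ce=cv2.connectedComponentsWithStats(m); out=[]
    B=[SL[0]+[0,0,zoff]]
    for i in range(1,n):
        if st[i,4]<150 or st[i,4]>2500: continue
        ys,xs=np.nonzero(l==i); (u,v),_,_=cv2.minAreaRect(np.c_[xs,ys].astype(np.float32))
        X=np.array([unproj(c,q,zoff+.012)[:2] for q in np.c_[xs,ys]]); mu=X.mean(0); w,V=np.linalg.eigh(np.cov((X-mu).T)); a=np.arctan2(V[1,1],V[0,1])
        p,f=fit([(c,(l==i).astype(float))],B,[mu[0],mu[1],a])
        out.append((p[0],p[1],(np.degrees(p[2])+90)%180-90,f,ce[i].round(0),st[i,4]))
    return out
def tool(o):
    R=Ro.from_euler("xyz",o["tool_rot"],degrees=True).as_matrix(); return np.array(o["ee_pos"]),R
def go(o,xyz,along=None):
    """print travel to xyz & roll so that tool z (pad-width dir) is along 'along' deg (mod 180)"""
    p,R=tool(o); d=np.array(xyz)-p
    roll=0
    if along is not None:
        zt=np.degrees(np.arctan2(R[1,2],R[0,2]))
        # tool x down: roll +1 turns yaw by -1
        roll=-((along-zt+90)%180-90)
    R2=R@Ro.from_euler("x",roll,degrees=True).as_matrix()
    print("roll(10deg)",round(roll/10,3),"| travel cm if roll first",(R2.T@d*100).round(2),"| if roll after",(R.T@d*100).round(2), "j7",o["joint_positions"][6].round(1))
E
python3 - <<'E'
from h import *
from plant import env
o=env.get_obs();p,R=tool(o);print(R.round(3))
t=env.camera("top");s=env.camera("scene")
np.save("top.npy",t,allow_pickle=True)
for q in slats(t):print(np.round(q[:4],4),q[4:])
for n in["crib","rack","peg_root","peg_tip","brush","brush_hole","tub","ornament"]:
  for c in(t,s):
    r=env.boxes_of(c,n); print(n,[(np.round(a["p"],2),np.round(a["location"],1)) for a in r[:3]])
for n,c,(x,y,w,h) in(("tr",t,(330,130,200,170)),("sr",s,(90,220,160,150)),("tc",t,(140,160,100,100))):
    im=c["pixels"][y:y+h,x:x+w,::-1]; k=min(790/w,590/h); cv2.imwrite(f"pics/c_{n}.png",cv2.resize(im,None,fx=k,fy=k,interpolation=cv2.INTER_CUBIC)); print(n,k)
E
```

```text
[[-0.001  0.442 -0.897]
 [ 0.001 -0.897 -0.442]
 [-1.    -0.001  0.   ]]
[5.60900e-01 4.24000e-02 8.02100e-01 8.88118e+01] (array([274., 194.]), np.int32(416))
[ 5.641000e-01 -3.170000e-02 -1.840300e+00  1.633765e+02] (array([301., 195.]), np.int32(353))
[ 5.659000e-01 -8.740000e-02 -8.111400e+00  1.057412e+02] (array([320., 194.]), np.int32(415))
[4.0750e-01 4.1200e-02 7.3222e+00 1.2260e+02] (array([274., 249.]), np.int32(405))
[ 4.054000e-01 -9.900000e-02 -5.894000e+00  1.133059e+02] (array([325., 251.]), np.int32(435))
[ 3.998000e-01  9.950000e-02 -2.675900e+00  1.047843e+02] (array([253., 252.]), np.int32(433))
crib [(np.float64(0.64), array([188.2, 208.8]))]
crib [(np.float64(0.97), array([341.6, 219.1]))]
rack [(np.float64(0.77), array([442.2, 175.2]))]
rack [(np.float64(0.87), array([154.6, 280.6])), (np.float64(0.61), array([280.1, 223. ]))]
peg_root [(np.float64(0.83), array([440.8, 173.4])), (np.float64(0.7), array([186.3, 209.1]))]
peg_root [(np.float64(0.97), array([148.2, 284.5]))]
peg_tip [(np.float64(0.93), array([438.3, 173.2]))]
peg_tip [(np.float64(0.57), array([143.5, 284.6]))]
brush [(np.float64(0.59), array([370.2, 240.1]))]
brush [(np.float64(0.66), array([276.8, 270.6])), (np.float64(0.42), array([193.7, 258.2]))]
brush_hole [(np.float64(0.78), array([373.3, 242.1])), (np.float64(0.39), array([274. , 193.5]))]
brush_hole [(np.float64(0.59), array([344.3, 214.6]))]
tub [(np.float64(0.86), array([319. , 122.9]))]
tub [(np.float64(0.79), array([307.4, 313.6]))]
ornament [(np.float64(0.79), array([266.9, 124.7])), (np.float64(0.25), array([300.8, 194.9]))]
ornament [(np.float64(0.95), array([347. , 277.4]))]
tr 3.4705882352941178
sr 3.933333333333333
tc 5.9
```

View pics/c_tr.png

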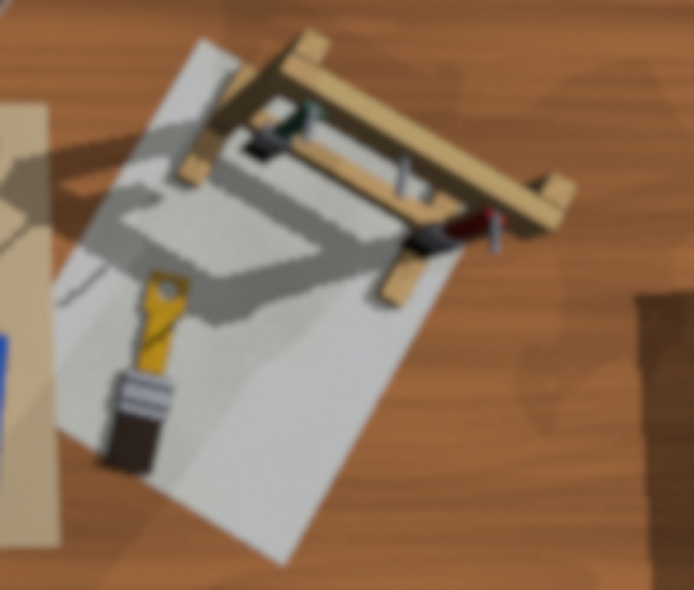

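View pics/c_sr.png

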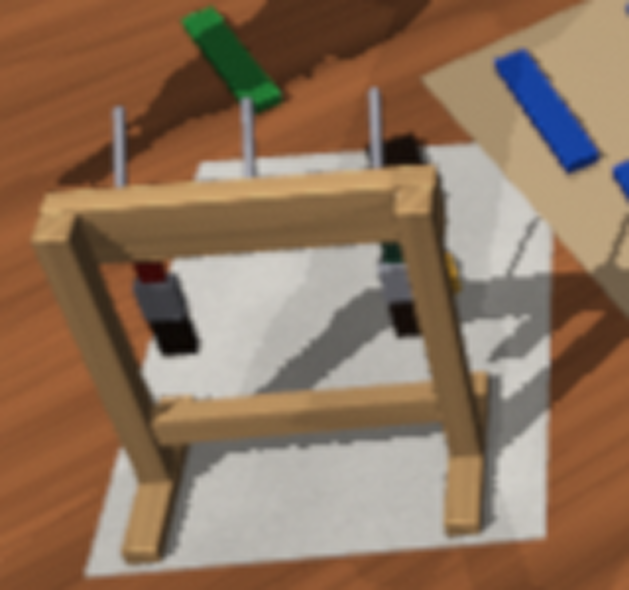

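View pics/c_tc.png

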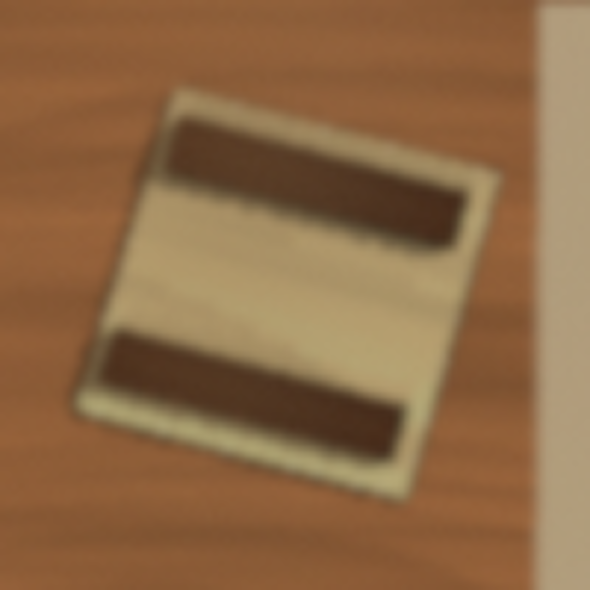

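Run:
```python
import numpy as np,cv2
t=np.load("top.npy",allow_pickle=True).item()
im=t["pixels"]
print("row195",[tuple(im[195,x]) for x in range(292,332)])
print("row250",[tuple(im[250,x]) for x in range(265,284)])
```

```text
row195 [(np.uint8(166), np.uint8(148), np.uint8(121)), (np.uint8(151), np.uint8(134), np.uint8(111)), (np.uint8(129), np.uint8(115), np.uint8(99)), (np.uint8(107), np.uint8(99), np.uint8(99)), (np.uint8(86), np.uint8(90), np.uint8(121)), (np.uint8(69), np.uint8(86), np.uint8(144)), (np.uint8(63), np.uint8(86), np.uint8(155)), (np.uint8(59), np.uint8(85), np.uint8(156)), (np.uint8(56), np.uint8(84), np.uint8(158)), (np.uint8(51), np.uint8(82), np.uint8(158)), (np.uint8(46), np.uint8(81), np.uint8(159)), (np.uint8(44), np.uint8(81), np.uint8(160)), (np.uint8(50), np.uint8(84), np.uint8(159)), (np.uint8(81), np.uint8(99), np.uint8(154)), (np.uint8(130), np.uint8(127), np.uint8(144)), (np.uint8(163), np.uint8(148), np.uint8(131)), (np.uint8(177), np.uint8(157), np.uint8(127)), (np.uint8(178), np.uint8(158), np.uint8(126)), (np.uint8(178), np.uint8(158), np.uint8(125)), (np.uint8(173), np.uint8(154), np.uint8(121)), (np.uint8(156), np.uint8(139), np.uint8(110)), (np.uint8(132), np.uint8(118), np.uint8(94)), (np.uint8(111), np.uint8(101), np.uint8(87)), (np.uint8(89), np.uint8(87), np.uint
[... 922 characters left out ...]
np.uint8(104)), (np.uint8(92), np.uint8(96), np.uint8(127)), (np.uint8(60), np.uint8(85), np.uint8(150)), (np.uint8(37), np.uint8(79), np.uint8(159)), (np.uint8(34), np.uint8(78), np.uint8(160)), (np.uint8(36), np.uint8(79), np.uint8(160)), (np.uint8(38), np.uint8(80), np.uint8(160)), (np.uint8(41), np.uint8(80), np.uint8(160)), (np.uint8(44), np.uint8(81), np.uint8(160)), (np.uint8(49), np.uint8(83), np.uint8(159)), (np.uint8(66), np.uint8(89), np.uint8(154)), (np.uint8(102), np.uint8(106), np.uint8(141)), (np.uint8(140), np.uint8(129), np.uint8(125)), (np.uint8(166), np.uint8(148), np.uint8(122)), (np.uint8(174), np.uint8(155), np.uint8(125)), (np.uint8(174), np.uint8(155), np.uint8(125))]
```

```bash
cat >> h.py <<'E'
def bluesoft(c):
    a=cv2.medianBlur(c["pixels"],3).astype(float) if 0 else c["pixels"].astype(float)
    r=(a[...,2]-a[...,0])/(a[...,2]+a[...,0]+1); return np.clip((r+.08)/.55,0,1)*(a[...,2]>40)*(a[...,1]<a[...,2]*.85)
def slats(c,zoff=0.):
    m=bluesoft(c); hb=(m>.5).astype(np.uint8); n,l,st,ce=cv2.connectedComponentsWithStats(hb); out=[]
    B=[SL[0]+[0,0,zoff]]
    for i in range(1,n):
        if st[i,4]<150 or st[i,4]>2500: continue
        ys,xs=np.nonzero(l==i)
        X=np.array([unproj(c,q,zoff+.012)[:2] for q in np.c_[xs,ys].astype(float)]); mu=X.mean(0); w,V=np.linalg.eigh(np.cov((X-mu).T)); a=np.arctan2(V[1,1],V[0,1])
        mm=m*cv2.dilate((l==i).astype(np.uint8),np.ones((7,7)))
        p,f=fit([(c,mm)],B,[mu[0],mu[1],a])
        out.append((p[0],p[1],(np.degrees(p[2])+90)%180-90,f,ce[i].round(0),st[i,4]))
    return out
BE=[box(.028,.14,.012,.03,-.052),box(.028,.14,.012,.03,.052)]
E
python3 - <<'E'
from h import *
from plant import env
t=env.camera("top");s=env.camera("scene")
np.save("top.npy",t,allow_pickle=True);np.save("scene.npy",s,allow_pickle=True)
for q in slats(t):print(np.round(q[:4],4),q[4:])
C=np.array([(178,90),(498,172),(408,500),(75,405)])/5.9+[140-.5,160-.5]
W=np.array([unproj(t,u,.012) for u in C]);print(W.round(4),W.mean(0), [np.linalg.norm(W[i]-W[i-1]) for i in range(4)])
e=W[0]-W[3]+W[1]-W[2];print("ang crib x",np.degrees(np.arctan2(e[1],e[0])))
a0=np.arctan2(e[1],e[0])
R=t["pixels"][...,0].astype(float);m=np.clip((145-R)/65,0,1)
poly=P(t,np.c_[W[:,0:2].mean(0)+(W[:,:2]-W[:,:2].mean(0))*.95,np.full(4,.02)]);g=np.zeros(m.shape,np.uint8);cv2.fillConvexPoly(g,np.round(poly).astype(np.int32),1)
p,f=fit([(t,m*g)],BE,[*W.mean(0)[:2],a0]);print("bearers top",p[:2],np.degrees(p[2]),f)
# scene
q=P(s,place(p,box(.16,.16,.012,.03)));print(q.round(0))
k=s["pixels"]; x0,y0,w,h=300,185,90,70
cv2.imwrite("pics/sc.png",cv2.resize(k[y0:y0+h,x0:x0+w,::-1],None,fx=8,fy=8,interpolation=cv2.INTER_CUBIC))
E
```

```text
[5.59100e-01 4.33000e-02 1.68340e+00 5.28302e+01] (array([274., 195.]), np.int32(449))
[ 5.63400e-01 -3.06000e-02  5.72700e-01  9.50995e+01] (array([301., 195.]), np.int32(443))
[ 0.5654 -0.0879 -6.9993 60.9493] (array([320., 194.]), np.int32(469))
[4.06100e-01 4.11000e-02 7.55250e+00 6.30023e+01] (array([274., 249.]), np.int32(480))
[ 0.3984  0.0999 -3.1196 54.4136] (array([252., 252.]), np.int32(490))
[ 0.404  -0.0998 -5.1783 65.7706] (array([325., 251.]), np.int32(496))
[[0.6099 0.3367 0.012 ]
 [0.5729 0.1836 0.012 ]
 [0.4169 0.2207 0.012 ]
 [0.4588 0.3777 0.012 ]] [0.51462686 0.27967292 0.012     ] [np.float64(0.1565026526474932), np.float64(0.1574472600824464), np.float64(0.16040260105259702), np.float64(0.1624421090290346)]
ang crib x -14.267291710391152
bearers top [0.51325046 0.28217997] -14.17355493234096 146.0699849170437
[[312. 210.]
 [312. 205.]
 [353. 199.]
 [353. 195.]
 [334. 238.]
 [334. 234.]
 [378. 226.]
 [379. 222.]]
```

View pics/sc.png

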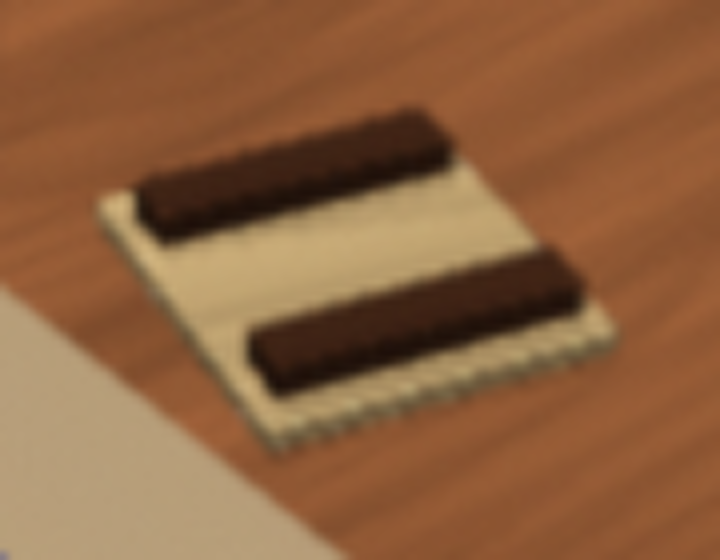

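Run:
```python
from h import *
t=np.load("top.npy",allow_pickle=True).item();s=np.load("scene.npy",allow_pickle=True).item()
p0=[.514,.281,np.radians(-14.2)]
def dm(c,lo,hi):
    R=c["pixels"][...,0].astype(float);m=np.clip((hi-R)/(hi-lo),0,1)
    B=place(p0,box(.156,.156,.0,.036));g=np.zeros(m.shape,np.uint8);cv2.fillConvexPoly(g,np.round(cv2.convexHull(P(c,B).astype(np.float32))).astype(np.int32),1);return m*g
mt=dm(t,80,150);ms=dm(s,60,125)
for v in([(t,mt)],[(s,ms)],[(t,mt),(s,ms)]):
    p,f=fit(v,BE,p0);print(p[:2].round(4),np.degrees(p[2]).round(2),f)
for n,c,(x0,y0,w,h) in(("a",t,(140,160,100,75)),("b",s,(300,185,90,70))):
    k=7;im=cv2.resize(c["pixels"][y0:y0+h,x0:x0+w,::-1],None,fx=k,fy=k,interpolation=cv2.INTER_CUBIC)
    for B,col in((BE[0],(0,0,255)),(BE[1],(0,0,255)),(box(.16,.16,0,.012),(0,255,0))):
        uv=cv2.convexHull(((P(c,place(p,B))-[x0,y0]+.5)*k-.5).astype(np.float32)).round().astype(np.int32);cv2.polylines(im,[uv],True,col,1)
    cv2.imwrite(f"pics/cr_{n}.png",im)
```

```text
[0.5132 0.2823] -14.09 220.9985994397759
[0.5115 0.2813] -13.26 146.01659125188536
[0.513  0.2817] -14.1 372.02988580047406
```

View pics/cr_a.png

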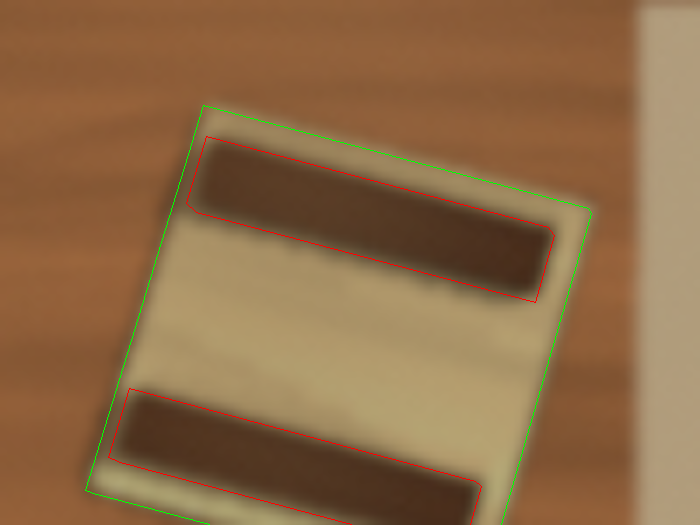

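View pics/cr_b.png

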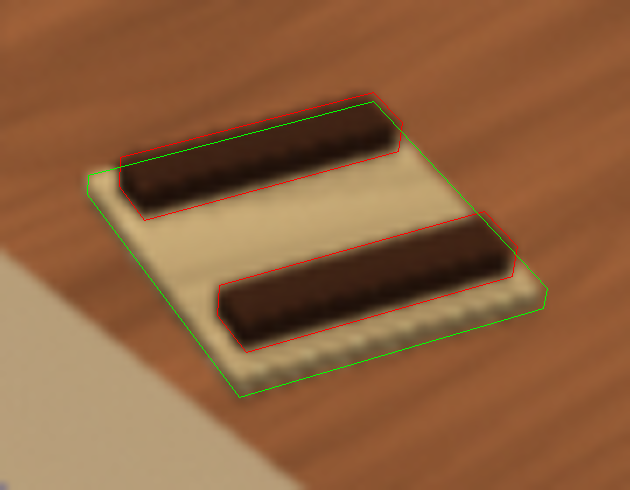

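Run:
```python
from h import *
from plant import env
o=env.get_obs()
go(o,[.3984,.0999,.15],-3.1)
print(np.hypot(.3984,.0999))
```

```text
roll(10deg) 2.933 | travel cm if roll first [  8.13 -66.62  -8.63] | if roll after [  8.13 -53.85 -40.15] j7 -6.5
0.41073418411425167
```

Run:
```python
from h import *
from plant import env
o=env.get_obs()
go(o,[.404,-.0998,.08],-5.2)
```

```text
roll(10deg) 3.143 | travel cm if roll first [ 15.13 -47.05  -8.55] | if roll after [ 15.13 -35.69 -31.83] j7 -6.5
```

Request:
{"fn": "step_arm", "kwargs": {"motion": [{"travel": [0, 0, 0], "roll": 0.8, "fingers": 5}, {"travel": [0, 0, 0], "roll": 0.8, "fingers": 5}, {"travel": [0, 0, 0], "roll": 0.8, "fingers": 5}, {"travel": [0, 0, 0], "roll": 0.743, "fingers": 5}, {"travel": [0, -4.705, -0.855], "roll": 0, "fingers": 5}, {"travel": [0, -4.705, -0.855], "roll": 0, "fingers": 5}, {"travel": [0, -4.705, -0.855], "roll": 0, "fingers": 5}, {"travel": [1.5, -4.705, -0.855], "roll": 0, "fingers": 5}, {"travel": [2, -4.705, -0.855], "roll": 0, "fingers": 5}, {"travel": [2, -4.705, -0.855], "roll": 0, "fingers": 5}, {"travel": [2, -4.705, -0.855], "roll": 0, "fingers": 5}, {"travel": [2.5, -4.705, -0.855], "roll": 0, "fingers": 5}, {"travel": [2.5, -4.705, -0.855], "roll": 0, "fingers": 5}, {"travel": [2.63, -4.705, -0.855], "roll": 0, "fingers": 5}, {"travel": [0, 0, 0], "roll": 0, "fingers": 5}, {"travel": [0, 0, 0], "roll": 0, "fingers": 5}]}}

```text
t: 3.1
ee_pos: [0.404, -0.1003, 0.0802]
tool_rot: [65.7, 90.0, -119.5]
wrist_force: [-0.0, -0.6, -0.1]
opening: 0.587
```

Run:
```python
from h import *
from plant import env
o=env.get_obs()
print(o["ee_pos"],o["opening"],o["joint_positions"].round(1))
go(o,[.404,-.0998,.004],-5.2)
t=env.camera("top");s=env.camera("scene")
for q in slats(t):print(np.round(q[:4],4),q[4:])
cv2.imwrite("pics/t1.png",cv2.resize(t["pixels"][130:290,180:400,::-1],None,fx=3.5,fy=3.5,interpolation=cv2.INTER_CUBIC))
cv2.imwrite("pics/s1.png",cv2.resize(s["pixels"][150:310,160:380,::-1],None,fx=3.5,fy=3.5,interpolation=cv2.INTER_CUBIC))
```

```text
[ 0.40398321 -0.10027333  0.08017269] 0.5870792070848765 [  6.4  27.   -0.8 128.9   0.9  24.1 -90.4]
roll(10deg) 0.001 | travel cm if roll first [ 7.62 -0.05  0.  ] | if roll after [ 7.62 -0.05  0.  ] j7 -90.4
[5.61000e-01 4.29000e-02 1.29060e+00 5.30175e+01] (array([274., 195.]), np.int32(449))
[ 5.62500e-01 -3.04000e-02  3.40100e-01  9.24535e+01] (array([301., 195.]), np.int32(444))
[ 0.5637 -0.0878 -6.449  52.6985] (array([320., 194.]), np.int32(484))
[4.0640e-01 4.0400e-02 8.4581e+00 8.6880e+01] (array([274., 249.]), np.int32(456))
[ 0.3979  0.0993 -2.5705 66.9828] (array([253., 252.]), np.int32(483))
```

View pics/t1.png

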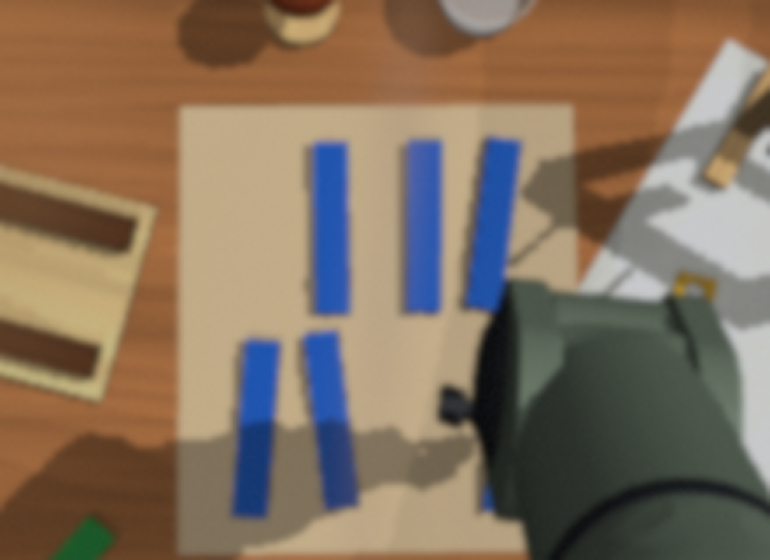

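View pics/s1.png

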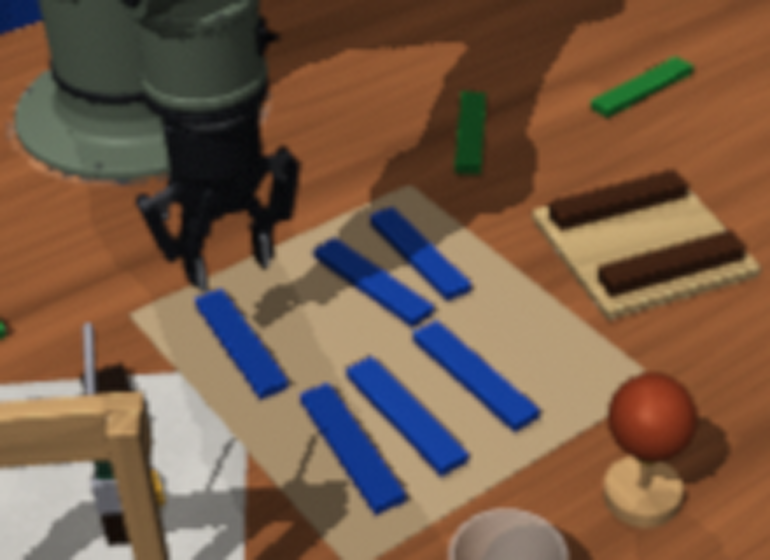

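Request:
{"fn": "step_arm", "kwargs": {"motion": [{"travel": [3.5, -0.05, 0], "roll": 0, "fingers": 5}, {"travel": [3, 0, 0], "roll": 0, "fingers": 5}, {"travel": [1.1, 0, 0], "roll": 0, "fingers": 5}, {"travel": [0, 0, 0], "roll": 0, "fingers": 5}, {"travel": [0, 0, 0], "roll": 0, "fingers": 2}, {"travel": [0, 0, 0], "roll": 0, "fingers": 2}, {"travel": [0, 0, 0], "roll": 0, "fingers": 2}, {"travel": [0, 0, 0], "roll": 0, "fingers": 2}, {"travel": [0, 0, 0], "roll": 0, "fingers": 2}], "newtons": 50}}

```text
t: 4.32
ee_pos: [0.4046, -0.0996, 0.0052]
tool_rot: [173.4, 89.9, -11.8]
wrist_force: [-2.0, -0.7, 13.2]
opening: 0.309
```

Request:
{"fn": "step_arm", "kwargs": {"motion": [{"travel": [-2, 0, 0], "roll": 0, "fingers": 2}, {"travel": [-4, 0, 0], "roll": 0, "fingers": 2}, {"travel": [-4, 0, 0], "roll": 0, "fingers": 2}, {"travel": [0, 0, 0], "roll": 0, "fingers": 2}]}}

```text
t: 4.82
ee_pos: [0.4056, -0.0997, 0.1071]
tool_rot: [178.4, 89.7, -6.8]
wrist_force: [0.4, 0.9, -0.5]
opening: 0.308
```

Run:
```python
from h import *
from plant import env
o=env.get_obs()
print(o["ee_pos"],o["opening"],o["wrist_force"])
go(o,[.5262,.3314,.1],-14.1)
```

```text
[ 0.40560445 -0.09967207  0.10707789] 0.30758519093391234 [ 0.44527592  0.89824844 -0.46327762]
roll(10deg) 0.888 | travel cm if roll first [  0.75 -44.75  -1.19] | if roll after [  0.75 -44.03  -8.08] j7 -90.4
```

Request:
{"fn": "step_arm", "kwargs": {"motion": [{"travel": [0, 0, 0], "roll": 0.888, "fingers": 2}, {"travel": [0, -4, -0.12], "roll": 0, "fingers": 2}, {"travel": [0, -5, -0.13], "roll": 0, "fingers": 2}, {"travel": [0, -5, -0.13], "roll": 0, "fingers": 2}, {"travel": [0, -5, -0.13], "roll": 0, "fingers": 2}, {"travel": [0, -5, -0.13], "roll": 0, "fingers": 2}, {"travel": [0, -5, -0.13], "roll": 0, "fingers": 2}, {"travel": [0, -5, -0.13], "roll": 0, "fingers": 2}, {"travel": [0, -5, -0.13], "roll": 0, "fingers": 2}, {"travel": [0.4, -4, -0.12], "roll": 0, "fingers": 2}, {"travel": [0.4, -1.75, -0.04], "roll": 0, "fingers": 2}, {"travel": [0, 0, 0], "roll": 0, "fingers": 2}, {"travel": [0, 0, 0], "roll": 0, "fingers": 2}]}}

```text
t: 6.45
ee_pos: [0.5245, 0.3301, 0.096]
tool_rot: [89.7, 89.9, -104.5]
wrist_force: [0.4, -0.0, 0.8]
opening: 0.306
```

Run:
```python
from h import *
from plant import env
o=env.get_obs()
print(o["ee_pos"],o["opening"],o["joint_positions"].round(1))
go(o,[.5262,.3314,.035],-14.1)
t=env.camera("top");s=env.camera("scene")
for q in slats(t):print(np.round(q[:4],4),q[4:])
c=s;p=[.5262,.3314,np.radians(-14.1)]
x0,y0,w,h=270,110,130,130;k=4.5
im=cv2.resize(c["pixels"][y0:y0+h,x0:x0+w,::-1],None,fx=k,fy=k,interpolation=cv2.INTER_CUBIC)
uv=cv2.convexHull(((P(c,place(p,SL[0]+[0,0,o["ee_pos"][2]-.005]))-[x0,y0]+.5)*k-.5).astype(np.float32)).round().astype(np.int32);cv2.polylines(im,[uv],True,(0,255,255),1)
cv2.imwrite("pics/s2.png",im)
```

```text
[0.52449647 0.33013719 0.09601444] 0.30605282113057103 [ -40.1   38.9    3.6   98.7   -3.3   42.6 -139. ]
roll(10deg) -0.006 | travel cm if roll first [ 6.1  -0.17 -0.13] | if roll after [ 6.1  -0.17 -0.13] j7 -139.0
[5.60200e-01 4.31000e-02 1.50480e+00 5.31981e+01] (array([274., 195.]), np.int32(454))
[ 5.63000e-01 -3.28000e-02  3.67600e-01  9.56289e+01] (array([301., 195.]), np.int32(442))
[ 0.5654 -0.0879 -6.9993 61.5862] (array([320., 194.]), np.int32(469))
[5.927000e-01 3.410000e-01 5.996000e-01 3.954571e+02] (array([168., 183.]), np.int32(173))
[4.05100e-01 4.11000e-02 7.53670e+00 6.56594e+01] (array([274., 249.]), np.int32(479))
[ 0.399   0.0998 -3.2576 55.1294] (array([252., 252.]), np.int32(490))
```

View pics/s2.png

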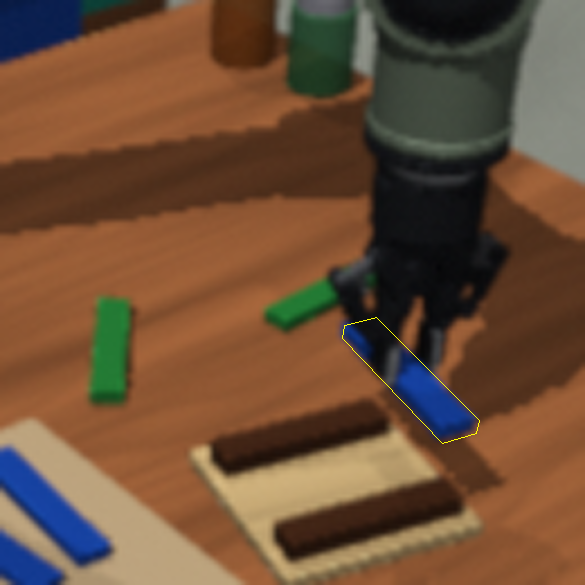

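Request:
{"fn": "step_arm", "kwargs": {"motion": [{"travel": [2.5, -0.17, -0.13], "roll": 0, "fingers": 2}, {"travel": [2.5, 0, 0], "roll": 0, "fingers": 2}, {"travel": [0.98, 0, 0], "roll": 0, "fingers": 2}, {"travel": [0, 0, 0], "roll": 0, "fingers": 2}, {"travel": [0, 0, 0], "roll": 0, "fingers": 2}]}}

```text
t: 7.18
ee_pos: [0.5265, 0.3331, 0.0369]
tool_rot: [-129.2, 90.0, 36.7]
wrist_force: [0.3, 0.6, -0.0]
opening: 0.306
```

Run:
```python
from h import *
from plant import env
o=env.get_obs()
print(o["ee_pos"],o["opening"],o["joint_positions"].round(1),o["wrist_force"])
go(o,[.5262,.3314,.035],-14.1)
```

```text
[0.52654815 0.33308312 0.03688273] 0.3055206433967033 [ -39.8   44.1    3.    99.3   -3.5   36.6 -138.9] [ 0.34613266  0.62859665 -0.03341318]
roll(10deg) -0.001 | travel cm if roll first [ 0.19  0.17 -0.01] | if roll after [ 0.19  0.17 -0.01] j7 -138.9
```

Request:
{"fn": "step_arm", "kwargs": {"motion": [{"travel": [0, 0.16, 0], "roll": 0, "fingers": 2}, {"travel": [0.12, 0, 0], "roll": 0, "fingers": 2}, {"travel": [0, 0, 0], "roll": 0, "fingers": 2}, {"travel": [0, 0, 0], "roll": 0, "fingers": 4.5}, {"travel": [0, 0, 0], "roll": 0, "fingers": 4.5}, {"travel": [0, 0, 0], "roll": 0, "fingers": 4.5}, {"travel": [-2, 0, 0], "roll": 0, "fingers": 5}, {"travel": [-5, 0, 0], "roll": 0, "fingers": 5}]}}

```text
t: 8.18
ee_pos: [0.5249, 0.331, 0.1053]
tool_rot: [50.6, 89.8, -143.5]
wrist_force: [-0.3, -0.0, 0.2]
opening: 0.586
```

Run:
```python
from h import *
from plant import env
o=env.get_obs()
print(o["ee_pos"],o["opening"],o["wrist_force"])
go(o,[.399,.0998,.1],-3.1)
```

```text
[0.52488335 0.33099344 0.10526049] 0.5859505956706004 [-0.31965801 -0.02687552  0.18520115]
roll(10deg) -1.098 | travel cm if roll first [ 0.6  23.77 11.32] | if roll after [ 0.6  25.49  6.58] j7 -139.0
```

Request:
{"fn": "step_arm", "kwargs": {"motion": [{"travel": [0, 0, 0], "roll": -0.549, "fingers": 5}, {"travel": [0, 0, 0], "roll": -0.549, "fingers": 5}, {"travel": [0, 4, 1.9], "roll": 0, "fingers": 5}, {"travel": [0, 5, 2.4], "roll": 0, "fingers": 5}, {"travel": [0, 5, 2.4], "roll": 0, "fingers": 5}, {"travel": [0.8, 5, 2.4], "roll": 0, "fingers": 5}, {"travel": [2, 3.77, 1.8], "roll": 0, "fingers": 5}, {"travel": [2, 1, 0.42], "roll": 0, "fingers": 5}, {"travel": [0, 0, 0], "roll": 0, "fingers": 5}, {"travel": [0, 0, 0], "roll": 0, "fingers": 5}]}}

```text
t: 9.43
ee_pos: [0.4008, 0.1012, 0.058]
tool_rot: [-151.4, 89.9, 25.5]
wrist_force: [0.6, -0.1, 0.5]
opening: 0.585
```

Run:
```python
from h import *
from plant import env
o=env.get_obs()
print(o["ee_pos"],o["opening"],o["joint_positions"].round(1))
t=env.camera("top");s=env.camera("scene")
for q in slats(t):print(np.round(q[:4],4),q[4:])
go(o,[.3985,.0995,.0065],-3.)
for n,c,(x0,y0,w,h) in(("a",t,(140,160,140,105)),("b",s,(220,165,160,100))):
    k=5;im=cv2.resize(c["pixels"][y0:y0+h,x0:x0+w,::-1],None,fx=k,fy=k,interpolation=cv2.INTER_CUBIC)
    cv2.imwrite(f"pics/p3{n}.png",im)
```

```text
[0.40081521 0.10117396 0.05797987] 0.5852879309158449 [ -22.    29.7   -0.5  130.     0.7   20.3 -116.1]
[5.5970e-01 4.3400e-02 1.2862e+00 5.0181e+01] (array([274., 195.]), np.int32(454))
[ 5.62500e-01 -3.05000e-02  3.86000e-01  9.77271e+01] (array([301., 195.]), np.int32(444))
[ 0.5661 -0.0877 -7.5313 59.42  ] (array([320., 194.]), np.int32(472))
[  0.5295   0.3413 -13.813   84.4484] (array([167., 204.]), np.int32(515))
roll(10deg) -0.008 | travel cm if roll first [5.15 0.18 0.23] | if roll after [5.15 0.18 0.23] j7 -116.1
```

View pics/p3a.png

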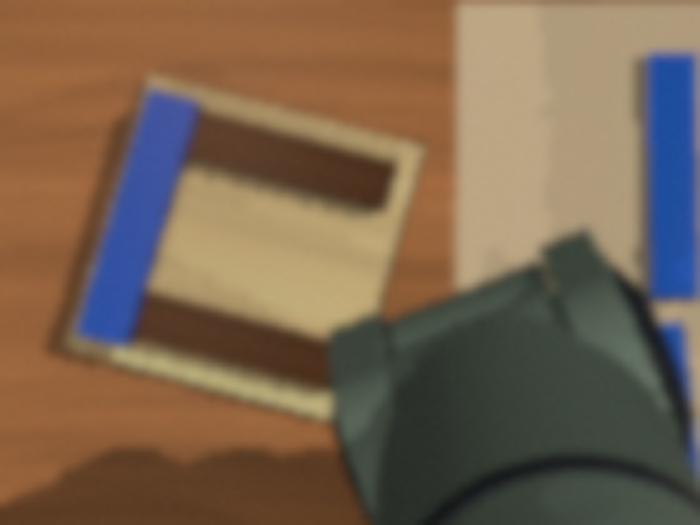

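View pics/p3b.png

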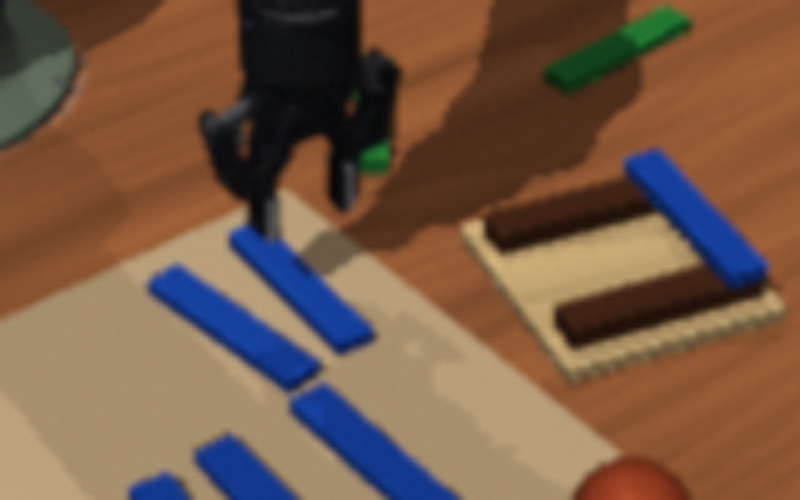

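```bash
cat >> h.py <<'E'
CR=[.5135,.2807,np.radians(-14.1)]
def incrib(x,y):
    c,s=np.cos(CR[2]),np.sin(CR[2]);d=np.array([x-CR[0],y-CR[1]]);return np.array([c*d[0]+s*d[1],-s*d[0]+c*d[1]])*1000
E
python3 - <<'E'
from h import *
from plant import env
t=env.camera("top");s=env.camera("scene")
for q in slats(t,.03):
    if q[1]>.2: print(np.round(q[:4],4),incrib(*q[:2]).round(1))
m=bluesoft(s);hb=(m>.5).astype(np.uint8);n,l,st,ce=cv2.connectedComponentsWithStats(hb)
i=l[214,362] or l[211,360];print(i,st[i]); mm=m*cv2.dilate((l==i).astype(np.uint8),np.ones((5,5)))
p,f=fit([(s,mm)],[SL[0]+[0,0,.03]],[.5262,.3314,np.radians(-14)]);print(p[:2],np.degrees(p[2]),f,incrib(*p[:2]))
E
```

```text
[  0.5252   0.334  -13.6819 110.4313] [-1.6 54.6]
20 [345 195  28  28 284]
[0.5238654  0.33296805] -14.304712771616094 27.391246337953735 [-2.68016596 53.21848643]
```

Request:
{"fn": "step_arm", "kwargs": {"motion": [{"travel": [2.5, 0.2, 0.18], "roll": 0, "fingers": 5}, {"travel": [2.1, 0, 0], "roll": 0, "fingers": 5}, {"travel": [0.55, 0, 0], "roll": 0, "fingers": 5}, {"travel": [0, 0, 0], "roll": 0, "fingers": 5}, {"travel": [0, 0, 0], "roll": 0, "fingers": 2}, {"travel": [0, 0, 0], "roll": 0, "fingers": 2}, {"travel": [0, 0, 0], "roll": 0, "fingers": 2}, {"travel": [0, 0, 0], "roll": 0, "fingers": 2}]}}

```text
t: 10.62
ee_pos: [0.3984, 0.0986, 0.0064]
tool_rot: [-154.6, 89.9, 22.3]
wrist_force: [-2.1, -0.7, 13.8]
opening: 0.306
```

Request:
{"fn": "step_arm", "kwargs": {"motion": [{"travel": [-2, 0, 0], "roll": 0.555, "fingers": 2}, {"travel": [-4, 0, 0], "roll": 0.555, "fingers": 2}, {"travel": [-3, 0, 0], "roll": 0, "fingers": 2}, {"travel": [0, 0, 0], "roll": 0, "fingers": 2}]}}

```text
t: 11.12
ee_pos: [0.3991, 0.099, 0.0976]
tool_rot: [-142.1, 89.7, 23.7]
wrist_force: [-0.2, -0.5, -0.8]
opening: 0.302
```

```bash
sed -i 's/^CR=.*/CR=[.514,.280,np.radians(-14.1)]/' h.py
python3 - <<'E'
from h import *
from plant import env
o=env.get_obs()
print(o["ee_pos"],o["opening"],o["joint_positions"].round(1))
go(o,[.5013,.2296,.096],-14.1)
E
```

```text
[0.39911631 0.09896696 0.09762285] 0.3018692028788827 [ -24.8   24.5    3.3  129.4   -3.2   25.9 -123.2]
roll(10deg) -0.01 | travel cm if roll first [  0.23 -15.16  -6.73] | if roll after [  0.23 -15.17  -6.7 ] j7 -123.2
```

Request:
{"fn": "step_arm", "kwargs": {"motion": [{"travel": [0, -4, -1.8], "roll": 0, "fingers": 2}, {"travel": [0, -5, -2.2], "roll": 0, "fingers": 2}, {"travel": [0, -4, -1.75], "roll": 0, "fingers": 2}, {"travel": [1, -2.16, -0.98], "roll": 0, "fingers": 2}, {"travel": [2, 0, 0], "roll": 0, "fingers": 2}, {"travel": [1.8, 0, 0], "roll": 0, "fingers": 2}, {"travel": [0, 0, 0], "roll": 0, "fingers": 2}, {"travel": [0, 0, 0], "roll": 0, "fingers": 2}]}}

```text
t: 12.12
ee_pos: [0.5005, 0.2287, 0.0478]
tool_rot: [-131.2, 90.0, 34.6]
wrist_force: [0.2, 0.5, 0.2]
opening: 0.305
```

Run:
```python
from h import *
from plant import env
o=env.get_obs()
print(o["ee_pos"],o["opening"])
go(o,[.5013,.2296,.0375],-14.1)
s=env.camera("scene")
m=bluesoft(s);x0,y0=270,150;k=5
im=cv2.resize(s["pixels"][y0:y0+110,x0:x0+140,::-1],None,fx=k,fy=k,interpolation=cv2.INTER_CUBIC)
for q in((.5013,.2296),(.5262,.3314)):
    uv=cv2.convexHull(((P(s,place([*q,CR[2]],SL[0]+[0,0,.03+(o["ee_pos"][2]-.0365)*(q[1]<.3)]))-[x0,y0]+.5)*k-.5).astype(np.float32)).round().astype(np.int32);cv2.polylines(im,[uv],True,(0,255,255),1)
cv2.imwrite("pics/s4.png",im)
```

```text
[0.50052889 0.22874897 0.04783366] 0.3045738204453725
roll(10deg) -0.012 | travel cm if roll first [ 1.03 -0.1  -0.05] | if roll after [ 1.03 -0.1  -0.05] j7 -131.1
```

View pics/s4.png

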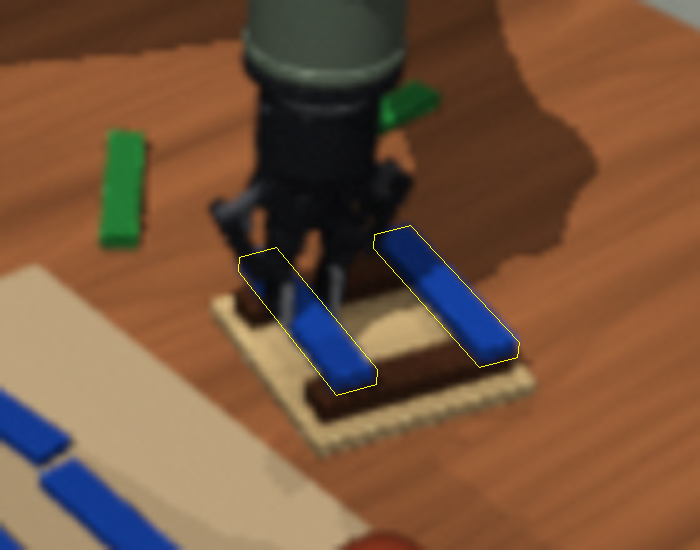

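Request:
{"fn": "step_arm", "kwargs": {"motion": [{"travel": [0.6, -0.09, -0.08], "roll": 0, "fingers": 2}, {"travel": [0.42, 0, 0], "roll": 0, "fingers": 2}, {"travel": [0, 0, 0], "roll": 0, "fingers": 2}, {"travel": [0, 0, 0], "roll": 0, "fingers": 2}, {"travel": [0, 0, 0], "roll": 0, "fingers": 4.5}, {"travel": [0, 0, 0], "roll": 0, "fingers": 4.5}, {"travel": [0, 0, 0], "roll": 0, "fingers": 4.5}, {"travel": [-2, 0, 0], "roll": 0, "fingers": 5}, {"travel": [-4, 0, 0], "roll": 0, "fingers": 5}]}}

```text
t: 13.3
ee_pos: [0.5006, 0.2292, 0.097]
tool_rot: [44.0, 89.8, -150.2]
wrist_force: [-0.1, -0.4, -0.3]
opening: 0.585
```

Run:
```python
from h import *
from plant import env
o=env.get_obs()
print(o["ee_pos"],o["opening"])
go(o,[.4065,.0400,.06],7.6)
```

```text
[0.50059897 0.22922638 0.09695771] 0.5850067973651314
roll(10deg) -2.179 | travel cm if roll first [ 3.74 17.51 11.82] | if roll after [ 3.74 20.65  4.48] j7 -131.4
```

Request:
{"fn": "step_arm", "kwargs": {"motion": [{"travel": [0, 0, 0], "roll": -0.726, "fingers": 5}, {"travel": [0, 0, 0], "roll": -0.726, "fingers": 5}, {"travel": [0, 0, 0], "roll": -0.727, "fingers": 5}, {"travel": [0, 4, 2.7], "roll": 0, "fingers": 5}, {"travel": [0, 5, 3.4], "roll": 0, "fingers": 5}, {"travel": [1.2, 5, 3.4], "roll": 0, "fingers": 5}, {"travel": [2.5, 3.5, 2.3], "roll": 0, "fingers": 5}, {"travel": [0, 0, 0], "roll": 0, "fingers": 5}, {"travel": [0, 0, 0], "roll": 0, "fingers": 5}]}}

```text
t: 14.42
ee_pos: [0.4082, 0.041, 0.0605]
tool_rot: [-155.3, 90.0, 32.3]
wrist_force: [0.3, 0.2, 0.6]
opening: 0.586
```

Run:
```python
from h import *
from plant import env
o=env.get_obs()
print(o["ee_pos"],o["opening"],o["joint_positions"].round(1))
go(o,[.4065,.0400,.0085],7.6)
t=env.camera("top");s=env.camera("scene")
for q in slats(t):print(np.round(q[:4],4),q[4:])
for q in slats(t,.03):
    if q[1]>.2: print(np.round(q[:4],4),incrib(*q[:2]).round(1))
x0,y0=160,150;k=3.5
cv2.imwrite("pics/s5.png",cv2.resize(s["pixels"][y0:y0+160,x0:x0+220,::-1],None,fx=k,fy=k,interpolation=cv2.INTER_CUBIC))
```

```text
[0.40815474 0.04102096 0.06051099] 0.5857885067242309 [-12.1  29.2  -2.4 130.2   3.3  20.6 -99.7]
roll(10deg) -0.001 | travel cm if roll first [5.2  0.08 0.18] | if roll after [5.2  0.08 0.18] j7 -99.7
[5.717000e-01 4.340000e-02 1.005100e+00 1.233972e+02] (array([274., 191.]), np.int32(372))
[ 5.620000e-01 -3.190000e-02  3.660000e-01  1.218862e+02] (array([301., 193.]), np.int32(418))
[ 0.5661 -0.0872 -7.2116 59.2637] (array([320., 194.]), np.int32(470))
[  0.5297   0.3413 -13.8683  82.6914] (array([167., 204.]), np.int32(517))
[  0.5044   0.2367 -14.4675  45.8614] (array([204., 213.]), np.int32(544))
[  0.5266   0.3336 -13.7326 107.5883] [-0.8 55.1]
[  0.5007   0.2321 -14.3508  60.4773] [ -1.2 -49.7]
```

View pics/s5.png

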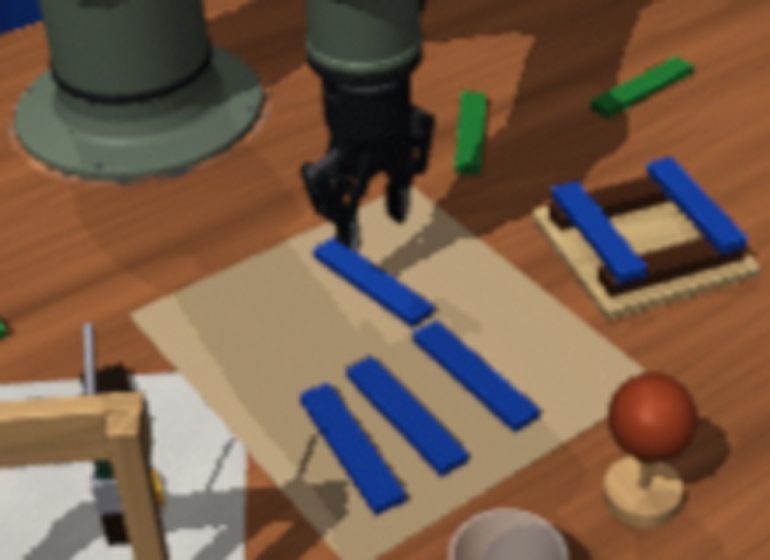

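Request:
{"fn": "step_arm", "kwargs": {"motion": [{"travel": [2.6, 0.08, 0.13], "roll": 0, "fingers": 5}, {"travel": [2.0, 0, 0], "roll": 0, "fingers": 5}, {"travel": [0.6, 0, 0], "roll": 0, "fingers": 5}, {"travel": [0, 0, 0], "roll": 0, "fingers": 5}, {"travel": [0, 0, 0], "roll": 0, "fingers": 2}, {"travel": [0, 0, 0], "roll": 0, "fingers": 2}, {"travel": [0, 0, 0], "roll": 0, "fingers": 2}, {"travel": [0, 0, 0], "roll": 0, "fingers": 2}]}}

```text
t: 15.52
ee_pos: [0.4068, 0.0398, 0.0092]
tool_rot: [-171.7, 89.9, 15.9]
wrist_force: [-2.3, 0.3, 13.7]
opening: 0.298
```

Request:
{"fn": "step_arm", "kwargs": {"motion": [{"travel": [-2, 0, 0], "roll": 0, "fingers": 2}, {"travel": [-4, 0, 0], "roll": -0.7, "fingers": 2}, {"travel": [-4, 0, 0], "roll": -0.9, "fingers": 2}, {"travel": [0, 0, 0], "roll": -0.9, "fingers": 2}, {"travel": [0, 0, 0], "roll": -0.9, "fingers": 2}, {"travel": [0, 0, 0], "roll": -0.9, "fingers": 2}, {"travel": [0, 0, 0], "roll": -0.9, "fingers": 2}, {"travel": [0, 0, 0], "roll": -0.9, "fingers": 2}, {"travel": [0, 0, 0], "roll": -0.73, "fingers": 2}, {"travel": [0, 0, 0], "roll": 0, "fingers": 2}]}}

```text
t: 16.77
ee_pos: [0.4065, 0.0394, 0.1087]
tool_rot: [99.2, 90.0, -5.0]
wrist_force: [-0.4, -0.1, -0.0]
opening: 0.298
```

Run:
```python
from h import *
from plant import env
o=env.get_obs()
print(o["ee_pos"],o["opening"],o["joint_positions"].round(1))
go(o,[.5644,.2673,.1],75.9)
```

```text
[0.40649    0.03935823 0.10872775] 0.2979767267792057 [  4.7  24.  -22.9 128.2  18.1  30.7 -46.2]
roll(10deg) -0.008 | travel cm if roll first [  0.88   9.76 -25.95] | if roll after [  0.88   9.73 -25.97] j7 -46.2
```

Request:
{"fn": "step_arm", "kwargs": {"motion": [{"travel": [0, 1.7, -4.5], "roll": 0, "fingers": 2}, {"travel": [0, 2, -5.3], "roll": 0, "fingers": 2}, {"travel": [0, 2, -5.3], "roll": 0, "fingers": 2}, {"travel": [0, 2, -5.3], "roll": 0, "fingers": 2}, {"travel": [0.8, 1.6, -4], "roll": 0, "fingers": 2}, {"travel": [2, 0.46, -1.55], "roll": 0, "fingers": 2}, {"travel": [1.6, 0, 0], "roll": 0, "fingers": 2}, {"travel": [0, 0, 0], "roll": 0, "fingers": 2}, {"travel": [0, 0, 0], "roll": 0, "fingers": 2}, {"travel": [0, 0, 0], "roll": 0, "fingers": 2}]}}

```text
t: 18.02
ee_pos: [0.5646, 0.2671, 0.0652]
tool_rot: [120.3, 89.9, 16.1]
wrist_force: [0.0, -0.1, -0.3]
opening: 0.295
```

```bash
cat >> h.py <<'E'
def ov(c,name,roi,k,items):
    x0,y0,w,h=roi
    im=cv2.resize(c["pixels"][y0:y0+h,x0:x0+w,::-1],None,fx=k,fy=k,interpolation=cv2.INTER_CUBIC)
    for p,B in items:
        uv=cv2.convexHull(((P(c,place(p,B))-[x0,y0]+.5)*k-.5).astype(np.float32)).round().astype(np.int32);cv2.polylines(im,[uv],True,(0,255,255),1)
    cv2.imwrite(f"pics/{name}.png",im)
E
python3 - <<'E'
from h import *
from plant import env
o=env.get_obs()
print(o["ee_pos"],o["opening"],o["joint_positions"].round(1))
go(o,[.5644,.2673,.0522],75.9)
s=env.camera("scene")
ov(s,"s6",(270,150,140,110),5,[([.5644,.2673,np.radians(75.9)],SL[0]+[0,0,o["ee_pos"][2]-.0092])])
E
```

```text
[0.56464858 0.26708135 0.06520743] 0.2953313690275955 [-17.3  42.8 -20.2  97.7  20.2  43.  -61.6]
roll(10deg) -0.007 | travel cm if roll first [ 1.3  -0.03 -0.01] | if roll after [ 1.3  -0.03 -0.01] j7 -61.6
```

View pics/s6.png

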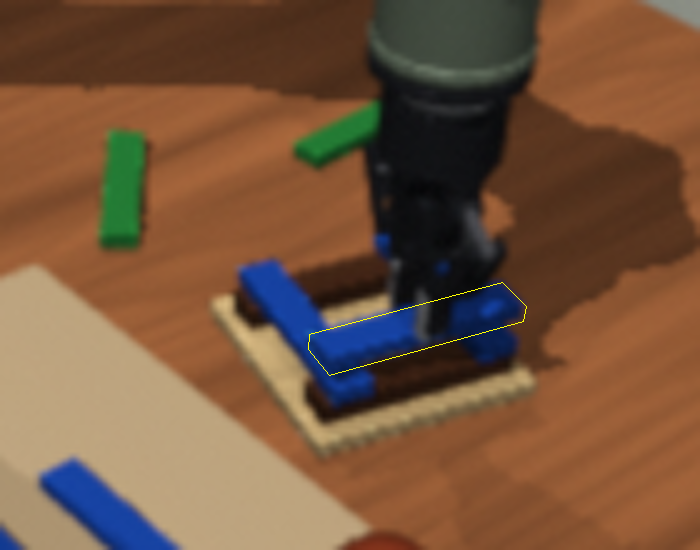

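Request:
{"fn": "step_arm", "kwargs": {"motion": [{"travel": [0.9, 0, 0], "roll": 0, "fingers": 2}, {"travel": [0.42, 0, 0], "roll": 0, "fingers": 2}, {"travel": [0, 0, 0], "roll": 0, "fingers": 2}, {"travel": [0, 0, 0], "roll": 0, "fingers": 2}, {"travel": [0, 0, 0], "roll": 0, "fingers": 4.5}, {"travel": [0, 0, 0], "roll": 0, "fingers": 4.5}, {"travel": [0, 0, 0], "roll": 0, "fingers": 4.5}, {"travel": [-2, 0, 0], "roll": 0, "fingers": 5}, {"travel": [-4, 0, 0], "roll": 0, "fingers": 5}]}}

```text
t: 19.2
ee_pos: [0.5637, 0.2673, 0.1118]
tool_rot: [-54.5, 89.9, -158.6]
wrist_force: [0.3, 0.8, 0.9]
opening: 0.586
```

Run:
```python
from h import *
from plant import env
o=env.get_obs()
print(o["ee_pos"],o["opening"])
go(o,[.561,.0420,.06],1.5)
```

```text
[0.5636549  0.26725358 0.11181066] 0.5864290072031552
roll(10deg) 7.44 | travel cm if roll first [ 5.2  22.51  0.85] | if roll after [ 5.2   5.24 21.91] j7 -60.1
```

Request:
{"fn": "step_arm", "kwargs": {"motion": [{"travel": [0, 0, 4.4], "roll": 0, "fingers": 5}, {"travel": [0, 0, 0], "roll": 0.93, "fingers": 5}, {"travel": [0, 0, 0], "roll": 0.93, "fingers": 5}, {"travel": [0, 0, 0], "roll": 0.93, "fingers": 5}, {"travel": [0, 0, 0], "roll": 0.93, "fingers": 5}, {"travel": [0, 0, 0], "roll": 0.93, "fingers": 5}, {"travel": [0, 0, 0], "roll": 0.93, "fingers": 5}, {"travel": [0, 0, 0], "roll": 0.93, "fingers": 5}, {"travel": [0, 0, 0], "roll": 0.93, "fingers": 5}, {"travel": [0, 0, 0], "roll": 0, "fingers": 5}]}}

```text
t: 20.45
ee_pos: [0.5537, 0.2253, 0.1123]
tool_rot: [-143.1, 89.9, 38.5]
wrist_force: [-0.1, 0.5, 0.2]
opening: 0.587
```

Run:
```python
from h import *
from plant import env
o=env.get_obs()
print(o["ee_pos"],o["opening"])
go(o,[.561,.0420,.06],1.5)
```

```text
[0.55368574 0.22532415 0.11225511] 0.5872396908050938
roll(10deg) 0.006 | travel cm if roll first [ 5.21 18.35 -0.25] | if roll after [ 5.21 18.35 -0.23] j7 -118.0
```

Request:
{"fn": "step_arm", "kwargs": {"motion": [{"travel": [0, 4.5, -0.06], "roll": 0, "fingers": 5}, {"travel": [0, 5, -0.06], "roll": 0, "fingers": 5}, {"travel": [1.5, 5, -0.06], "roll": 0, "fingers": 5}, {"travel": [2.5, 3, -0.05], "roll": 0, "fingers": 5}, {"travel": [1.2, 0.85, 0], "roll": 0, "fingers": 5}, {"travel": [0, 0, 0], "roll": 0, "fingers": 5}, {"travel": [0, 0, 0], "roll": 0, "fingers": 5}]}}

```text
t: 21.32
ee_pos: [0.5611, 0.043, 0.0599]
tool_rot: [-139.3, 89.9, 42.3]
wrist_force: [-0.1, -0.5, 0.5]
opening: 0.586
```

Run:
```python
from h import *
from plant import env
o=env.get_obs()
print(o["ee_pos"],o["opening"],o["joint_positions"].round(1))
go(o,[.5615,.0420,.0085],1.5)
t=env.camera("top");s=env.camera("scene")
for q in slats(t):print(np.round(q[:4],4),q[4:])
for q in slats(t,.042):
    if q[1]>.2: print(np.round(q[:4],4),incrib(*q[:2]).round(1))
ov(s,"s7",(160,150,220,160),3.5,[([.5605,.0430,np.radians(1.5)],SL[0])])
ov(t,"t7",(140,150,170,120),4.5,[])
```

```text
[0.56108673 0.04301653 0.05990754] 0.5864677003296138 [  -8.4   37.9   -2.8  108.2    3.    33.8 -101.5]
roll(10deg) 0.014 | travel cm if roll first [ 5.14  0.11 -0.03] | if roll after [ 5.14  0.11 -0.03] j7 -101.5
[ 6.223000e-01 -9.540000e-02 -9.425400e+00  3.306468e+02] (array([323., 180.]), np.int32(184))
[5.699000e-01 2.766000e-01 7.570510e+01 7.190879e+02] (array([187., 204.]), np.int32(1287))
[5.617000e-01 2.686000e-01 7.588540e+01 7.252657e+02] [49.1  0.6]
```

View pics/s7.png

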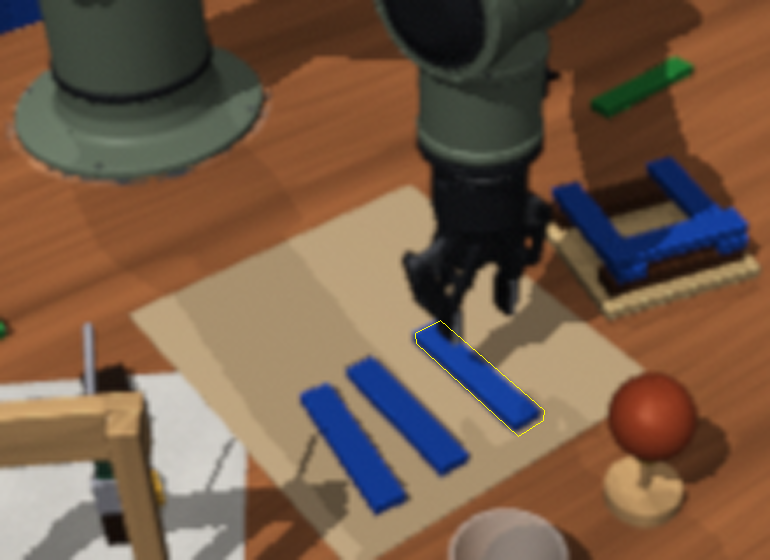

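View pics/t7.png

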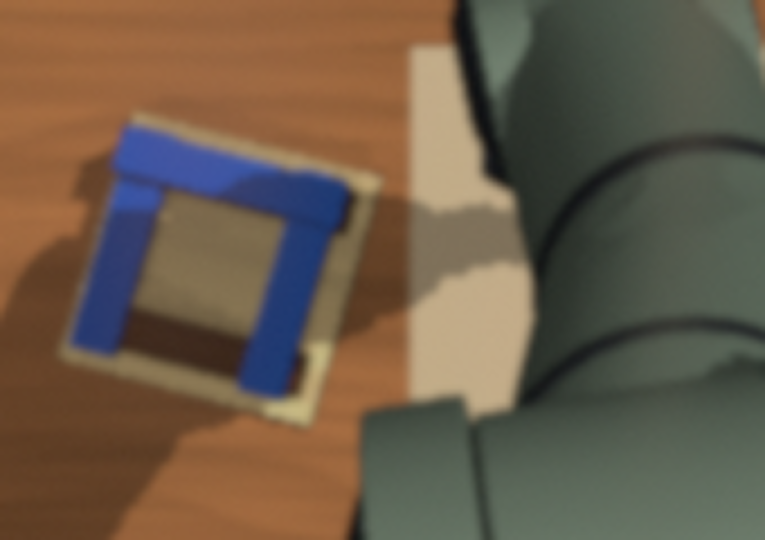

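Request:
{"fn": "step_arm", "kwargs": {"motion": [{"travel": [2.6, 0.06, 0.08], "roll": 0, "fingers": 5}, {"travel": [2.0, 0, 0], "roll": 0, "fingers": 5}, {"travel": [0.54, 0, 0], "roll": 0, "fingers": 5}, {"travel": [0, 0, 0], "roll": 0, "fingers": 5}, {"travel": [0, 0, 0], "roll": 0, "fingers": 2}, {"travel": [0, 0, 0], "roll": 0, "fingers": 2}, {"travel": [0, 0, 0], "roll": 0, "fingers": 2}, {"travel": [0, 0, 0], "roll": 0, "fingers": 2}]}}

```text
t: 22.42
ee_pos: [0.5603, 0.041, 0.0088]
tool_rot: [-168.5, 89.9, 13.0]
wrist_force: [-2.2, 0.4, 10.2]
opening: 0.298
```

Request:
{"fn": "step_arm", "kwargs": {"motion": [{"travel": [-2, 0, 0], "roll": 0, "fingers": 2}, {"travel": [-4, 0, 0], "roll": -0.9, "fingers": 2}, {"travel": [-4, 0, 0], "roll": -0.9, "fingers": 2}, {"travel": [0, 0, 0], "roll": -0.9, "fingers": 2}, {"travel": [0, 0, 0], "roll": -0.9, "fingers": 2}, {"travel": [0, 0, 0], "roll": -0.9, "fingers": 2}, {"travel": [0, 0, 0], "roll": -0.9, "fingers": 2}, {"travel": [0, 0, 0], "roll": -0.9, "fingers": 2}, {"travel": [0, 0, 0], "roll": -0.9, "fingers": 2}, {"travel": [0, 0, 0], "roll": -0.24, "fingers": 2}, {"travel": [0, 0, 0], "roll": 0, "fingers": 2}]}}

```text
t: 23.8
ee_pos: [0.56, 0.0406, 0.1084]
tool_rot: [86.4, 90.0, -17.8]
wrist_force: [0.3, -0.2, -0.3]
opening: 0.295
```

Run:
```python
from h import *
from plant import env
o=env.get_obs()
print(o["ee_pos"],o["opening"],o["joint_positions"].round(1))
go(o,[.4636,.2927,.1],75.9)
```

```text
[0.56000527 0.040558   0.10837008] 0.2949380985588813 [  6.5  35.  -23.4 106.4  19.7  42.6 -42. ]
roll(10deg) -0.017 | travel cm if roll first [  0.82 -15.49 -22.11] | if roll after [  0.82 -15.56 -22.06] j7 -42.0
```

Request:
{"fn": "step_arm", "kwargs": {"motion": [{"travel": [0, -3, -4], "roll": -0.017, "fingers": 2}, {"travel": [0, -3.5, -5], "roll": 0, "fingers": 2}, {"travel": [0, -3.5, -5], "roll": 0, "fingers": 2}, {"travel": [0, -3.5, -5], "roll": 0, "fingers": 2}, {"travel": [0, -2.0, -3.1], "roll": 0, "fingers": 2}, {"travel": [2, 0, 0], "roll": 0, "fingers": 2}, {"travel": [2.2, 0, 0], "roll": 0, "fingers": 2}, {"travel": [0, 0, 0], "roll": 0, "fingers": 2}, {"travel": [0, 0, 0], "roll": 0, "fingers": 2}, {"travel": [0, 0, 0], "roll": 0, "fingers": 2}]}}

```text
t: 25.05
ee_pos: [0.4632, 0.2929, 0.0666]
tool_rot: [135.6, 89.9, 31.6]
wrist_force: [1.2, 1.3, -0.2]
opening: 0.301
```

Run:
```python
from h import *
from plant import env
o=env.get_obs()
print(o["ee_pos"],o["opening"],o["joint_positions"].round(1))
go(o,[.4636,.2927,.0518],75.9)
s=env.camera("scene")
ov(s,"s8",(270,150,140,110),5,[([.4636,.2927,np.radians(75.9)],SL[0]+[0,0,o["ee_pos"][2]-.0088]),([.5644,.2673,np.radians(75.9)],SL[0]+[0,0,.042])])
```

```text
[0.46324031 0.29286397 0.06662322] 0.3013260073774701 [-22.8  37.7 -21.7 109.6  22.2  36.8 -72.4]
roll(10deg) 0.011 | travel cm if roll first [1.48 0.04 0.01] | if roll after [1.48 0.04 0.01] j7 -72.4
```

View pics/s8.png

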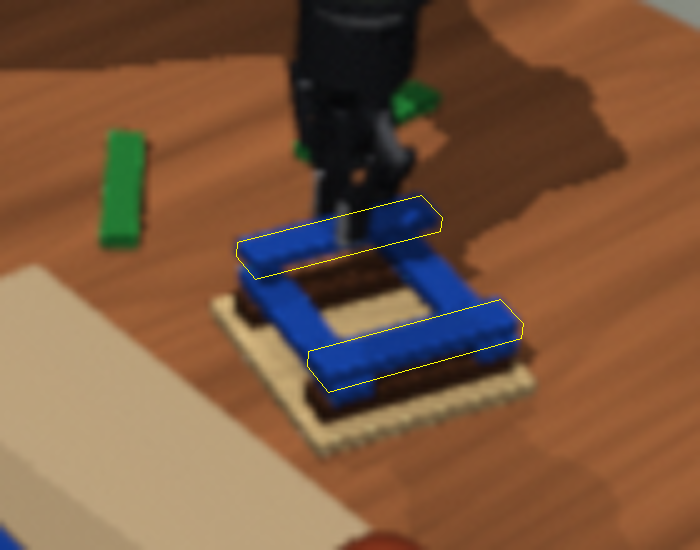

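Request:
{"fn": "step_arm", "kwargs": {"motion": [{"travel": [1.0, 0.03, 0], "roll": 0, "fingers": 2}, {"travel": [0.5, 0, 0], "roll": 0, "fingers": 2}, {"travel": [0, 0, 0], "roll": 0, "fingers": 2}, {"travel": [0, 0, 0], "roll": 0, "fingers": 2}, {"travel": [0, 0, 0], "roll": 0, "fingers": 4.5}, {"travel": [0, 0, 0], "roll": 0, "fingers": 4.5}, {"travel": [0, 0, 0], "roll": 0, "fingers": 4.5}, {"travel": [-2, 0, 0], "roll": 0, "fingers": 5}, {"travel": [-4, 0, 0], "roll": 0, "fingers": 5}, {"travel": [0, 0, 0], "roll": 0.9, "fingers": 5}, {"travel": [0, 0, 0], "roll": 0.9, "fingers": 5}, {"travel": [0, 0, 0], "roll": 0.9, "fingers": 5}, {"travel": [0, 0, 0], "roll": 0.9, "fingers": 5}, {"travel": [0, 0, 0], "roll": 0.9, "fingers": 5}, {"travel": [0, 0, 0], "roll": 0.9, "fingers": 5}, {"travel": [0, 0, 0], "roll": 0.9, "fingers": 5}, {"travel": [0, 0, 0], "roll": 0.9, "fingers": 5}, {"travel": [0, 0, 0], "roll": 0.35, "fingers": 5}]}}

```text
t: 27.35
ee_pos: [0.463, 0.2927, 0.1106]
tool_rot: [79.4, 90.0, -100.3]
wrist_force: [-0.5, -0.0, 0.5]
opening: 0.582
```

Run:
```python
from h import *
from plant import env
o=env.get_obs()
print(o["ee_pos"],o["opening"],o["joint_positions"].round(1))
go(o,[.564,-.0320,.07],.4)
```

```text
[0.46298274 0.2927142  0.11061314] 0.5823949754520424 [ -35.7   32.3   -3.8  109.1    3.2   38.7 -131.1]
roll(10deg) -0.004 | travel cm if roll first [ 4.06 32.54 -9.87] | if roll after [ 4.06 32.53 -9.9 ] j7 -131.1
```

Request:
{"fn": "step_arm", "kwargs": {"motion": [{"travel": [0, 4, -1.2], "roll": 0, "fingers": 5}, {"travel": [0, 5, -1.5], "roll": 0, "fingers": 5}, {"travel": [0, 5, -1.5], "roll": 0, "fingers": 5}, {"travel": [0, 5, -1.5], "roll": 0, "fingers": 5}, {"travel": [0, 5, -1.5], "roll": 0, "fingers": 5}, {"travel": [1, 5, -1.5], "roll": 0, "fingers": 5}, {"travel": [3, 3.54, -1.17], "roll": 0, "fingers": 5}, {"travel": [0, 0, 0], "roll": 0, "fingers": 5}, {"travel": [0, 0, 0], "roll": 0, "fingers": 5}]}}

```text
t: 28.48
ee_pos: [0.5648, -0.0311, 0.0707]
tool_rot: [-61.5, 90.0, 119.1]
wrist_force: [0.0, 0.2, 0.8]
opening: 0.585
```

Run:
```python
from h import *
from plant import env
o=env.get_obs()
print(o["ee_pos"],o["opening"],o["joint_positions"].round(1))
go(o,[.563,-.0320,.0085],.4)
t=env.camera("top");s=env.camera("scene")
for q in slats(t):print(np.round(q[:4],4),q[4:])
ov(s,"s9",(160,150,220,160),3.5,[([.5625,-.0315,np.radians(.4)],SL[0])])
ov(t,"t9",(140,150,170,120),4.5,[([*CR[:2],CR[2]],box(.14,.132,.054,.054))])
```

```text
[ 0.56484502 -0.03114709  0.07072493] 0.584695062505952 [ 1.000e-01  3.720e+01 -4.100e+00  1.074e+02  4.200e+00  3.560e+01
 -9.600e+01]
roll(10deg) 0.018 | travel cm if roll first [6.22 0.09 0.18] | if roll after [6.22 0.09 0.18] j7 -96.0
[5.081000e-01 2.914000e-01 8.952310e+01 1.209576e+03] (array([185., 208.]), np.int32(1619))
```

View pics/s9.png

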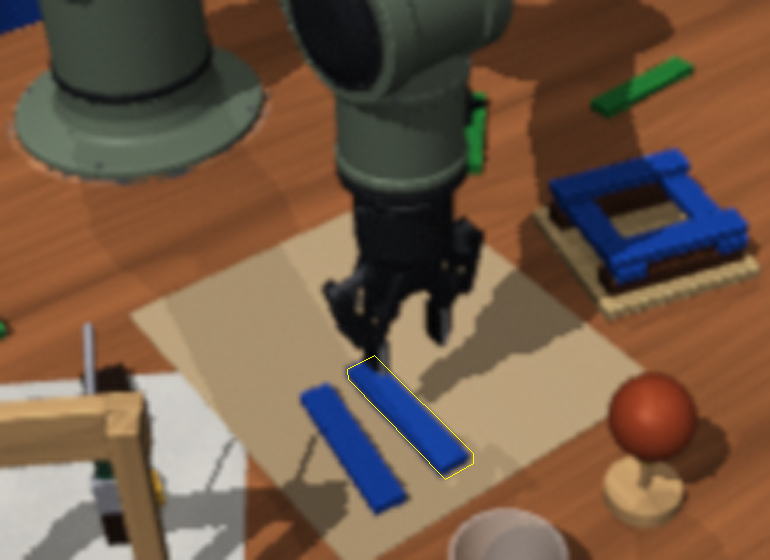

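View pics/t9.png

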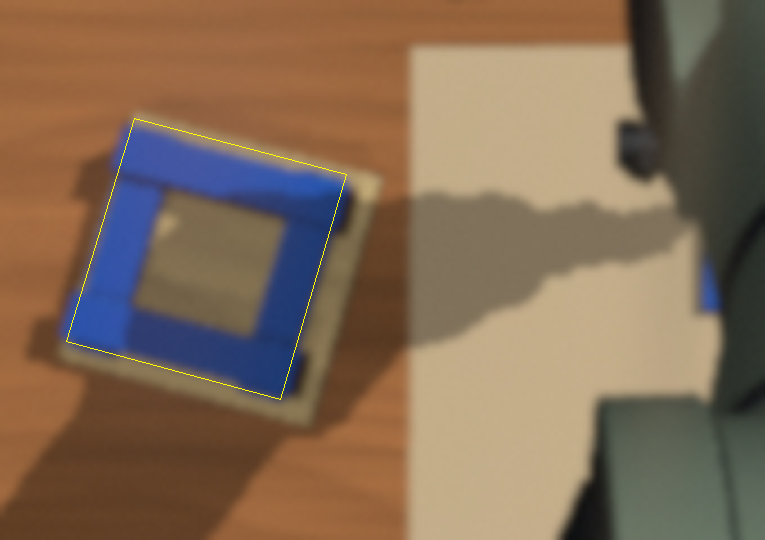

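Request:
{"fn": "step_arm", "kwargs": {"motion": [{"travel": [2.6, 0.06, 0.22], "roll": 0.018, "fingers": 4.2}, {"travel": [2.0, 0, 0], "roll": 0, "fingers": 4.2}, {"travel": [1.0, 0, 0], "roll": 0, "fingers": 4.2}, {"travel": [0.6, 0, 0], "roll": 0, "fingers": 4.2}, {"travel": [0, 0, 0], "roll": 0, "fingers": 4.2}, {"travel": [0, 0, 0], "roll": 0, "fingers": 2}, {"travel": [0, 0, 0], "roll": 0, "fingers": 2}, {"travel": [0, 0, 0], "roll": 0, "fingers": 2}, {"travel": [0, 0, 0], "roll": 0, "fingers": 2}]}}

```text
t: 29.7
ee_pos: [0.5631, -0.0324, 0.0096]
tool_rot: [-174.2, 89.9, 6.2]
wrist_force: [-2.4, 0.7, 6.7]
opening: 0.297
```

Request:
{"fn": "step_arm", "kwargs": {"motion": [{"travel": [-2, 0, 0], "roll": 0, "fingers": 2}, {"travel": [-4, 0, 0], "roll": 0.725, "fingers": 2}, {"travel": [-5, 0, 0], "roll": 0.725, "fingers": 2}, {"travel": [0, 0, 0], "roll": 0, "fingers": 2}, {"travel": [0, 0, 0], "roll": 0, "fingers": 2}]}}

```text
t: 30.32
ee_pos: [0.5628, -0.0323, 0.1196]
tool_rot: [-156.4, 89.9, 9.6]
wrist_force: [-0.4, -0.2, -1.0]
opening: 0.298
```

Run:
```python
from h import *
from plant import env
o=env.get_obs()
print(o["ee_pos"],o["opening"],o["joint_positions"].round(1))
go(o,[.5267,.3304,.11],-14.1)
```

```text
[ 0.56278706 -0.032332    0.11955129] 0.2978305492054434 [-2.800e+00  3.270e+01  1.000e-01  1.066e+02 -1.000e-01  4.070e+01
 -1.067e+02]
roll(10deg) 0.003 | travel cm if roll first [  0.96 -34.3   12.34] | if roll after [  0.96 -34.31  12.32] j7 -106.7
```

Request:
{"fn": "step_arm", "kwargs": {"motion": [{"travel": [0, -4, 1.4], "roll": 0, "fingers": 2}, {"travel": [0, -5, 1.8], "roll": 0, "fingers": 2}, {"travel": [0, -5, 1.8], "roll": 0, "fingers": 2}, {"travel": [0, -5, 1.8], "roll": 0, "fingers": 2}, {"travel": [0, -5, 1.8], "roll": 0, "fingers": 2}, {"travel": [0, -5, 1.8], "roll": 0, "fingers": 2}, {"travel": [0, -4, 1.4], "roll": 0, "fingers": 2}, {"travel": [1, -1.3, 0.54], "roll": 0, "fingers": 2}, {"travel": [2, 0, 0], "roll": 0, "fingers": 2}, {"travel": [1, 0, 0], "roll": 0, "fingers": 2}, {"travel": [0, 0, 0], "roll": 0, "fingers": 2}, {"travel": [0, 0, 0], "roll": 0, "fingers": 2}, {"travel": [0, 0, 0], "roll": 0, "fingers": 2}]}}

```text
t: 31.95
ee_pos: [0.5272, 0.3301, 0.0793]
tool_rot: [-130.0, 90.0, 35.8]
wrist_force: [-0.1, -0.2, -0.4]
opening: 0.293
```

Run:
```python
from h import *
from plant import env
o=env.get_obs()
print(o["ee_pos"],o["opening"],o["joint_positions"].round(1))
go(o,[.5267,.3304,.0641],-14.1)
s=env.camera("scene")
ov(s,"s10",(270,150,140,110),5,[([.5267,.3304,CR[2]],SL[0]+[0,0,o["ee_pos"][2]-.0096])])
```

```text
[0.52716859 0.33014917 0.07927814] 0.2931209104297617 [ -38.4   40.3    1.3   98.7   -1.2   40.9 -140.6]
roll(10deg) -0.005 | travel cm if roll first [ 1.52 -0.01  0.05] | if roll after [ 1.52 -0.01  0.05] j7 -140.6
```

View pics/s10.png

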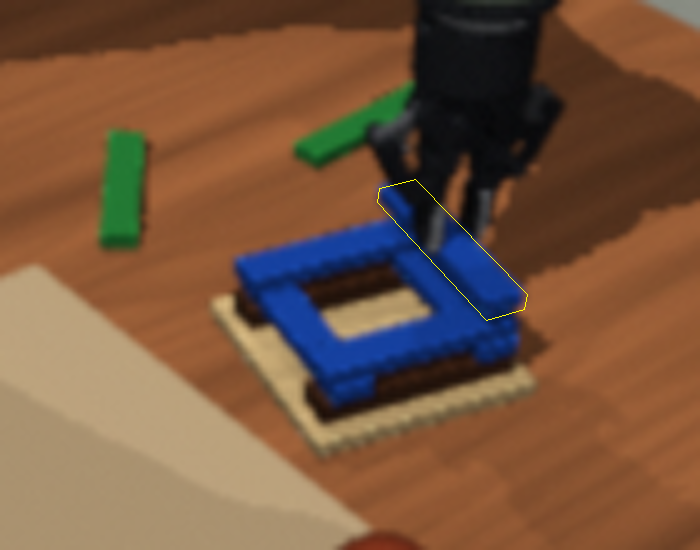

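Request:
{"fn": "step_arm", "kwargs": {"motion": [{"travel": [1.0, 0, 0.05], "roll": 0, "fingers": 2}, {"travel": [0.52, 0, 0], "roll": 0, "fingers": 2}, {"travel": [0, 0, 0], "roll": 0, "fingers": 2}, {"travel": [0, 0, 0], "roll": 0, "fingers": 2}, {"travel": [0, 0, 0], "roll": 0, "fingers": 4.5}, {"travel": [0, 0, 0], "roll": 0, "fingers": 4.5}, {"travel": [0, 0, 0], "roll": 0, "fingers": 4.5}, {"travel": [-2, 0, 0], "roll": 0, "fingers": 4.5}, {"travel": [-4, 0, 0], "roll": -0.1, "fingers": 4.5}]}}

```text
t: 33.12
ee_pos: [0.5257, 0.3301, 0.1242]
tool_rot: [49.9, 89.9, -143.2]
wrist_force: [0.4, 0.4, 0.8]
opening: 0.527
```

Run:
```python
from h import *
from plant import env
o=env.get_obs()
print(o["ee_pos"],o["opening"],o["joint_positions"].round(1))
go(o,[.566,-.0880,.08],-7)
t=env.camera("top")
for q in slats(t):print(np.round(q[:4],4),q[4:])
```

```text
[0.52574499 0.33008765 0.12420628] 0.5271406456312543 [ -38.4   36.7    1.3   97.5   -1.    45.9 -139.8]
roll(10deg) -0.61 | travel cm if roll first [ 4.46 41.   -9.1 ] | if roll after [  4.46  39.8  -13.4 ] j7 -139.8
[ 0.5654 -0.088  -6.997  60.8006] (array([320., 194.]), np.int32(469))
[ 5.052000e-01  2.370000e-01 -1.420750e+01  6.617859e+02] (array([193., 206.]), np.int32(1206))
```

Request:
{"fn": "step_arm", "kwargs": {"motion": [{"travel": [0, 0, 0], "roll": -0.61, "fingers": 4.5}, {"travel": [0, 4, -0.9], "roll": 0, "fingers": 4.5}, {"travel": [0, 5, -1.1], "roll": 0, "fingers": 4.5}, {"travel": [0, 5, -1.1], "roll": 0, "fingers": 4.5}, {"travel": [0, 5, -1.1], "roll": 0, "fingers": 4.5}, {"travel": [0, 5, -1.1], "roll": 0, "fingers": 4.5}, {"travel": [0, 5, -1.1], "roll": 0, "fingers": 4.5}, {"travel": [1, 5, -1.1], "roll": 0, "fingers": 4.5}, {"travel": [1.5, 5, -1.1], "roll": 0, "fingers": 4.5}, {"travel": [1.96, 2, -0.5], "roll": 0, "fingers": 4.5}, {"travel": [0, 0, 0], "roll": 0, "fingers": 4.5}, {"travel": [0, 0, 0], "roll": 0, "fingers": 4.5}]}}

```text
t: 34.67
ee_pos: [0.5668, -0.0861, 0.0795]
tool_rot: [-120.6, 89.9, 52.5]
wrist_force: [-0.8, 0.1, 0.0]
opening: 0.528
```

Run:
```python
from h import *
from plant import env
o=env.get_obs()
print(o["ee_pos"],o["opening"],o["joint_positions"].round(1))
go(o,[.566,-.0890,.009],-7)
t=env.camera("top");s=env.camera("scene")
ov(s,"s11",(160,150,220,160),3.5,[([.5654,-.088,np.radians(-7)],SL[0])])
ov(t,"t11",(140,150,170,120),4.5,[([*CR[:2],CR[2]],box(.14,.132,.066,.066))])
```

```text
[ 0.56683076 -0.08613359  0.07951828] 0.5277439206376298 [  3.5  36.9  -1.  106.2   1.   36.9 -95.1]
roll(10deg) 0.006 | travel cm if roll first [7.05 0.3  0.05] | if roll after [7.05 0.3  0.05] j7 -95.1
```

View pics/s11.png

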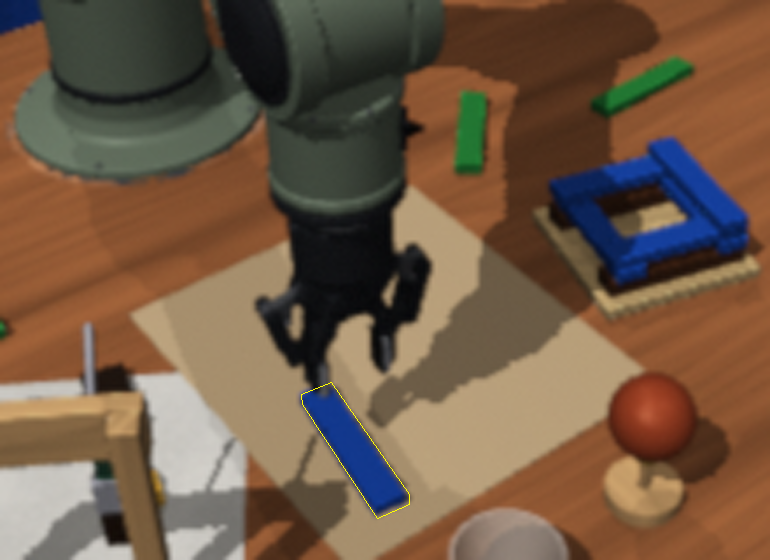

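View pics/t11.png

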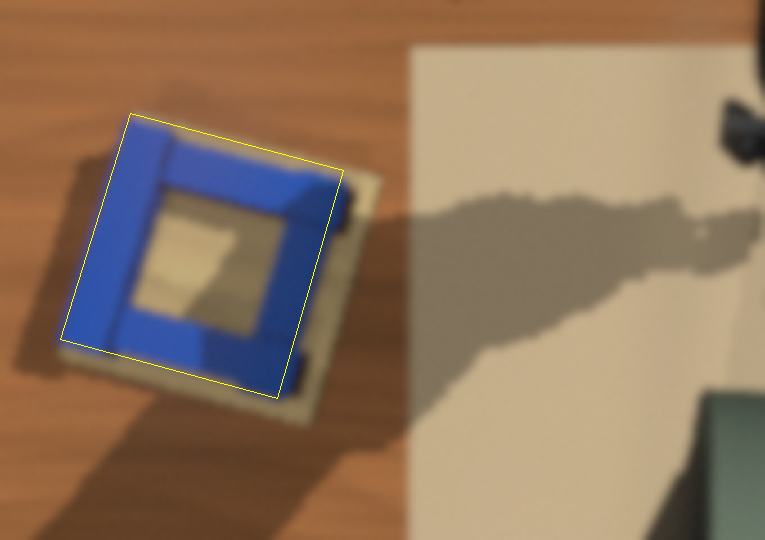

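Request:
{"fn": "step_arm", "kwargs": {"motion": [{"travel": [3, 0.26, 0.08], "roll": 0, "fingers": 4.5}, {"travel": [2.4, 0, 0], "roll": 0, "fingers": 4.5}, {"travel": [1.0, 0, 0], "roll": 0, "fingers": 4.5}, {"travel": [0.6, 0, 0], "roll": 0, "fingers": 4.5}, {"travel": [0, 0, 0], "roll": 0, "fingers": 4.5}, {"travel": [0, 0, 0], "roll": 0, "fingers": 2}, {"travel": [0, 0, 0], "roll": 0, "fingers": 2}, {"travel": [0, 0, 0], "roll": 0, "fingers": 2}, {"travel": [0, 0, 0], "roll": 0, "fingers": 2}]}}

```text
t: 35.9
ee_pos: [0.5658, -0.0901, 0.0099]
tool_rot: [-174.7, 89.9, -1.7]
wrist_force: [-1.4, 0.5, 8.8]
opening: 0.293
```

Request:
{"fn": "step_arm", "kwargs": {"motion": [{"travel": [-2, 0, 0], "roll": 0, "fingers": 2}, {"travel": [-4, 0, 0], "roll": 0.71, "fingers": 2}, {"travel": [-5, 0, 0], "roll": 0, "fingers": 2}, {"travel": [0, 0, 0], "roll": 0, "fingers": 2}, {"travel": [0, 0, 0], "roll": 0, "fingers": 2}]}}

```text
t: 36.52
ee_pos: [0.5654, -0.09, 0.1197]
tool_rot: [-160.0, 89.9, 5.9]
wrist_force: [-0.6, -0.2, -1.1]
opening: 0.292
```

Run:
```python
from h import *
from plant import env
o=env.get_obs()
print(o["ee_pos"],o["opening"],o["joint_positions"].round(1))
go(o,[.5013,.2296,.11],-14.1)
```

```text
[ 0.5653529  -0.09003989  0.11972049] 0.2924647781837588 [   2.2   33.3    1.3  105.3   -1.1   41.3 -100. ]
roll(10deg) -0.002 | travel cm if roll first [  0.97 -29.44  14.  ] | if roll after [  0.97 -29.44  14.01] j7 -100.0
```

Request:
{"fn": "step_arm", "kwargs": {"motion": [{"travel": [0, -4, 1.9], "roll": 0, "fingers": 2}, {"travel": [0, -5, 2.4], "roll": 0, "fingers": 2}, {"travel": [0, -5, 2.4], "roll": 0, "fingers": 2}, {"travel": [0, -5, 2.4], "roll": 0, "fingers": 2}, {"travel": [0, -5, 2.4], "roll": 0, "fingers": 2}, {"travel": [0, -4, 1.9], "roll": 0, "fingers": 2}, {"travel": [0, -1.44, 0.6], "roll": 0, "fingers": 2}, {"travel": [2, 0, 0], "roll": 0, "fingers": 2}, {"travel": [2, 0, 0], "roll": 0, "fingers": 2}, {"travel": [0, 0, 0], "roll": 0, "fingers": 2}, {"travel": [0, 0, 0], "roll": 0, "fingers": 2}, {"travel": [0, 0, 0], "roll": 0, "fingers": 2}]}}

```text
t: 38.02
ee_pos: [0.5019, 0.2295, 0.0796]
tool_rot: [-138.7, 89.9, 27.1]
wrist_force: [0.1, 0.6, -1.0]
opening: 0.29
```

Run:
```python
from h import *
from plant import env
o=env.get_obs()
print(o["ee_pos"],o["opening"],o["joint_positions"].round(1))
go(o,[.5013,.2296,.0644],-14.1)
s=env.camera("scene")
ov(s,"s12",(270,150,140,110),5,[([.5013,.2296,CR[2]],SL[0]+[0,0,o["ee_pos"][2]-.0099])])
```

```text
[0.50185558 0.22947454 0.07961759] 0.290066889533409 [ -31.7   35.4    1.4  109.6   -1.4   34.9 -133.6]
roll(10deg) -0.004 | travel cm if roll first [1.52 0.   0.06] | if roll after [1.52 0.   0.06] j7 -133.6
```

View pics/s12.png

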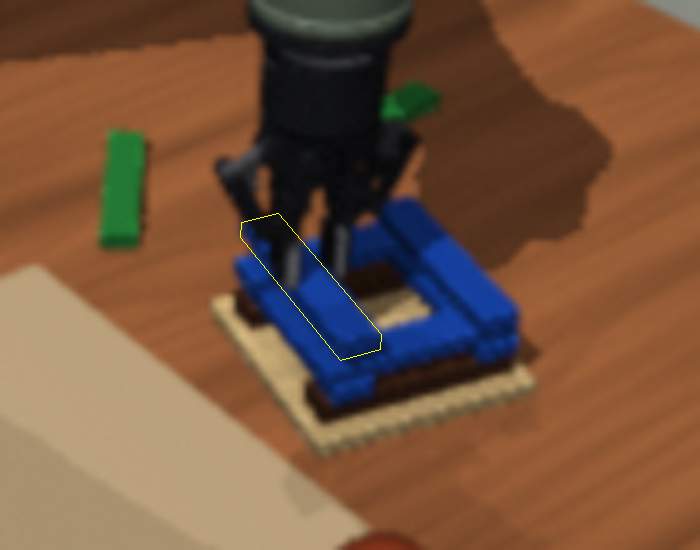

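Request:
{"fn": "step_arm", "kwargs": {"motion": [{"travel": [1.0, 0, 0.05], "roll": 0, "fingers": 2}, {"travel": [0.52, 0, 0], "roll": 0, "fingers": 2}, {"travel": [0, 0, 0], "roll": 0, "fingers": 2}, {"travel": [0, 0, 0], "roll": 0, "fingers": 2}, {"travel": [0, 0, 0], "roll": 0, "fingers": 4.5}, {"travel": [0, 0, 0], "roll": 0, "fingers": 4.5}, {"travel": [0, 0, 0], "roll": 0, "fingers": 4.5}, {"travel": [-2, 0, 0], "roll": 0, "fingers": 5}, {"travel": [-5, 0, 0], "roll": 0, "fingers": 5}, {"travel": [-6, 0, 0], "roll": 0, "fingers": 5}, {"travel": [0, 4, -1], "roll": 0, "fingers": 5}, {"travel": [0, 5, -1.2], "roll": 0, "fingers": 5}, {"travel": [0, 5, -1.2], "roll": 0, "fingers": 5}, {"travel": [0, 5, 0], "roll": 0, "fingers": 5}, {"travel": [0, 5, 0], "roll": 0, "fingers": 5}, {"travel": [0, 0, 0], "roll": 0, "fingers": 5}]}}

```text
t: 40.08
ee_pos: [0.4744, -0.0148, 0.1938]
tool_rot: [90.8, 89.9, -103.6]
wrist_force: [0.1, -0.1, 0.5]
opening: 0.587
```

Run:
```python
from h import *
from plant import env
o=env.get_obs()
print(o["ee_pos"],o["opening"],o["joint_positions"].round(1))
t=env.camera("top");s=env.camera("scene")
np.save("top.npy",t,allow_pickle=True);np.save("scene.npy",s,allow_pickle=True)
ov(s,"s13",(270,150,140,110),5,[(CR,box(.14,.132,.054,.066))])
ov(t,"t13",(0,0,560,420),1.4,[])
ov(t,"t13b",(140,160,100,75),7,[(CR,box(.14,.132,.066,.066))])
```

```text
[ 0.47444906 -0.01482858  0.19383902] 0.5874879851795551 [  -9.5   19.3    5.1  116.2   -2.3   44.6 -107.4]
```

View pics/s13.png

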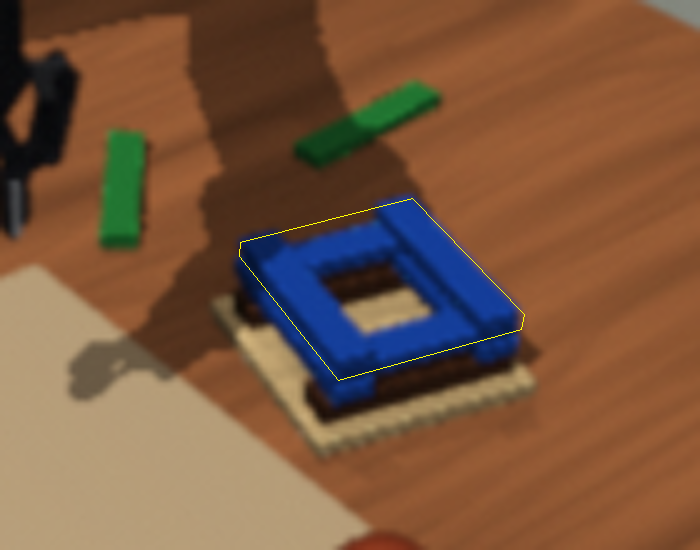

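View pics/t13b.png

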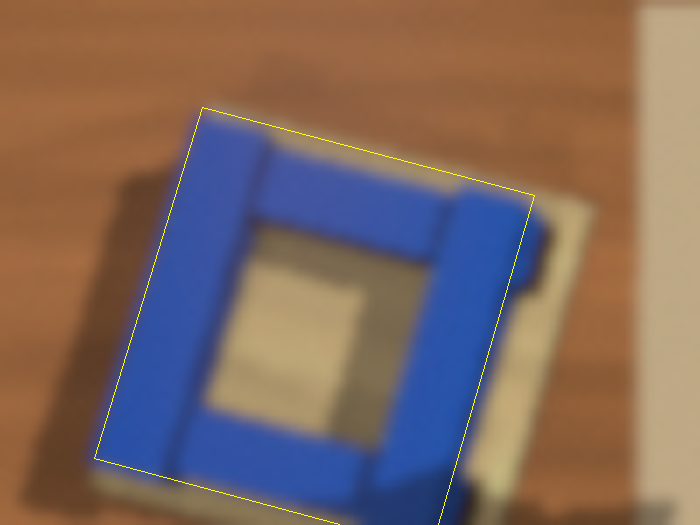

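View pics/t13.png

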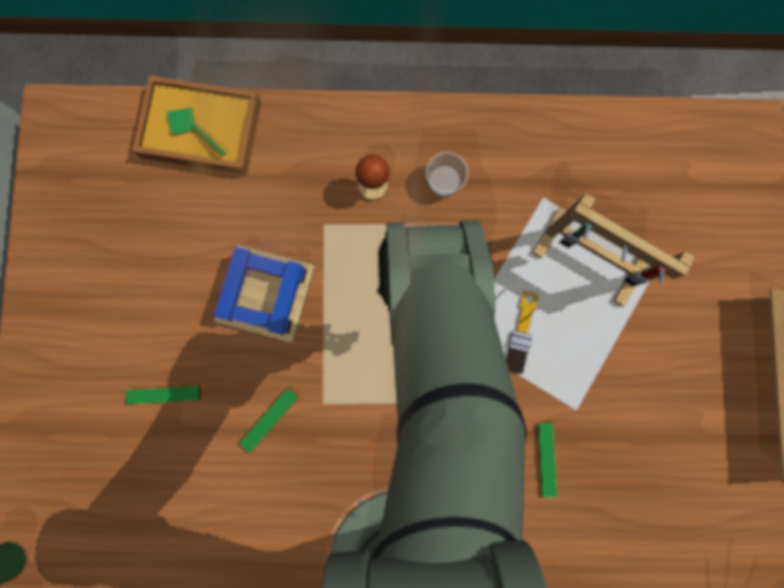

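Run:
```python
from h import *
t=np.load("top.npy",allow_pickle=True).item();s=np.load("scene.npy",allow_pickle=True).item()
ov(t,"r1",(398,134,104,78),7.6,[]);ov(s,"r2",(90,235,120,70),6.6,[]);ov(t,"b1",(345,198,60,75),8,[])
ov(s,"b2",(160,240,80,70),8,[])
```

```text
(no output)
```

View pics/r1.png

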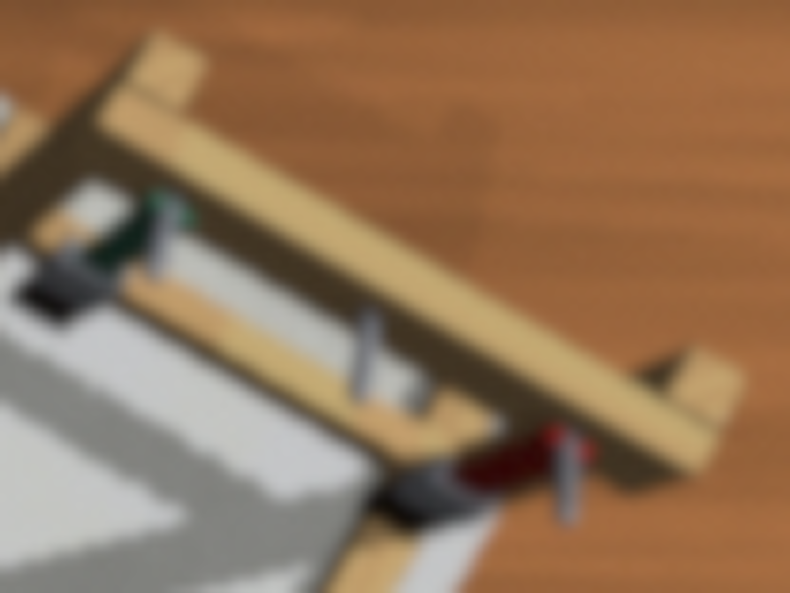

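View pics/r2.png

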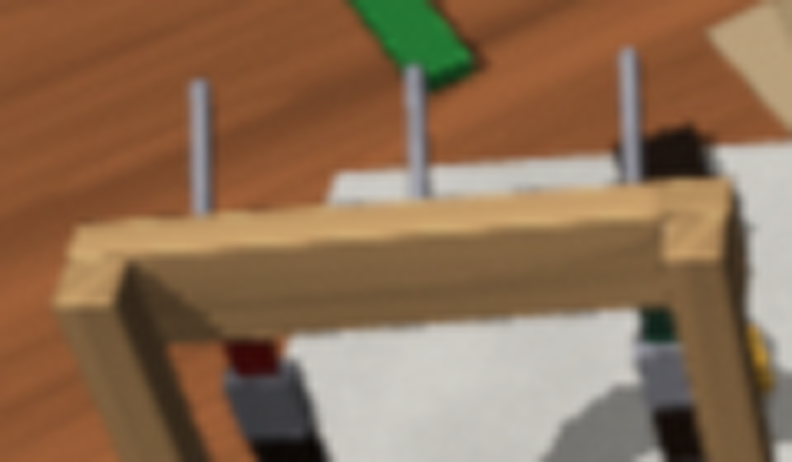

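View pics/b1.png

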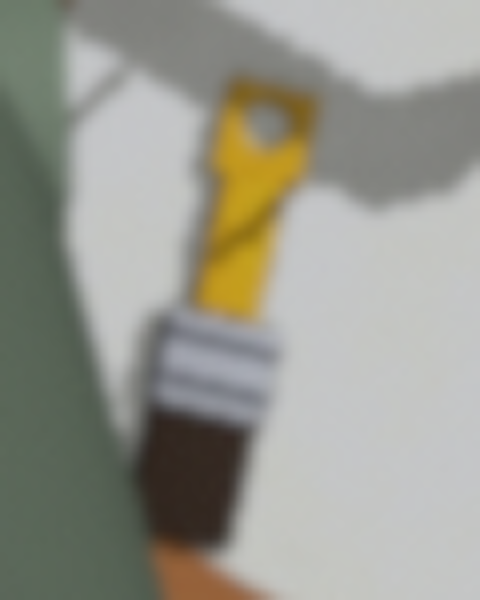

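View pics/b2.png

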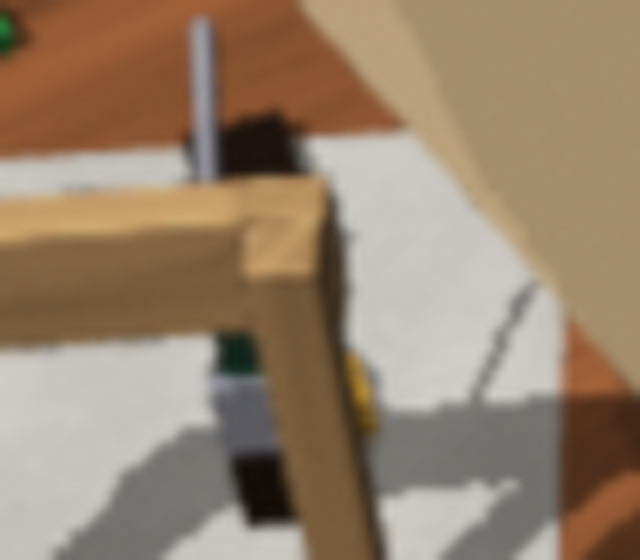

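Run:
```python
from h import *
t=np.load("top.npy",allow_pickle=True).item();s=np.load("scene.npy",allow_pickle=True).item()
T=lambda u:(np.array(u)+.5)/7.6-.5+[398,134]
Sc=lambda u:(np.array(u)+.5)/6.6-.5+[90,235]
W=[]
for a,b in(((155,270),(627,49)),((361,394),(413,67)),((569,519),(199,81))):
    w,e=tri(t,T(a),s,Sc(b));W.append(w);print(w.round(4),e)
W=np.array(W);d=W[0]-W[2];print(np.linalg.norm(d),np.degrees(np.arctan2(d[1],d[0]))-90, W.mean(0))
# hole
H=(np.array([268,124])+.5)/8-.5+[345,198];print("hole",unproj(t,H,.010))
F=(np.array([218,368])+.5)/8-.5+[345,198];print("ferr",unproj(t,F,.014))
for n,u in(("rail L front",(100,120)),("rail R front",(692,473)),("rail L back",(127,90)),("rail R back",(717,432))):print(n,unproj(t,T(u),.235))
```

```text
[ 0.5788 -0.2811  0.2581] 0.002754900042824421
[ 0.5428 -0.3419  0.2567] 0.0027107069471447517
[ 0.5066 -0.402   0.2567] 0.002077554097907937
0.14078119751007737 -30.8715426521567 [ 0.54275417 -0.3416729   0.25717945]
hole [ 0.51152932 -0.24855071  0.01      ]
ferr [ 0.42571698 -0.22902435  0.014     ]
rail L front [ 0.63150525 -0.27204664  0.235     ]
rail R front [ 0.52521526 -0.44895452  0.235     ]
rail L back [ 0.64110179 -0.28057052  0.235     ]
rail R back [ 0.53793466 -0.45716596  0.235     ]
```

Run:
```python
from h import *
from plant import env
o=env.get_obs()
go(o,[.4265,-.2295,.08],-12.5)
```

```text
roll(10deg) -0.167 | travel cm if roll first [11.37 22.35  0.06] | if roll after [11.37 22.34 -0.59] j7 -107.5
```

Request:
{"fn": "step_arm", "kwargs": {"motion": [{"travel": [0, 4.35, 0], "roll": -0.167, "fingers": 6.5}, {"travel": [1, 5, 0], "roll": 0, "fingers": 6.5}, {"travel": [2, 5, 0], "roll": 0, "fingers": 6.5}, {"travel": [3, 5, 0.06], "roll": 0, "fingers": 6.5}, {"travel": [3, 3, 0], "roll": 0, "fingers": 6.5}, {"travel": [2.37, 0, 0], "roll": 0, "fingers": 6.5}, {"travel": [0, 0, 0], "roll": 0, "fingers": 6.5}, {"travel": [0, 0, 0], "roll": 0, "fingers": 6.5}]}}

```text
t: 41.18
ee_pos: [0.4262, -0.2285, 0.0807]
tool_rot: [-166.2, 90.0, 1.4]
wrist_force: [-0.2, 0.7, 0.2]
opening: 0.759
```

Run:
```python
from h import *
from plant import env
o=env.get_obs()
print(o["ee_pos"],o["opening"],o["joint_positions"].round(1))
go(o,[.4265,-.2300,.0045],-12.5)
t=env.camera("top");s=env.camera("scene")
ov(s,"s14",(80,180,170,140),4.2,[]);ov(t,"t14",(320,130,170,140),4.2,[])
```

```text
[ 0.4261855  -0.22850469  0.08067782] 0.7586108991019395 [ 17.   31.2   5.5 119.7  -5.9  29.3 -75.5]
roll(10deg) 0.013 | travel cm if roll first [ 7.62  0.14 -0.06] | if roll after [ 7.62  0.14 -0.06] j7 -75.5
```

View pics/s14.png

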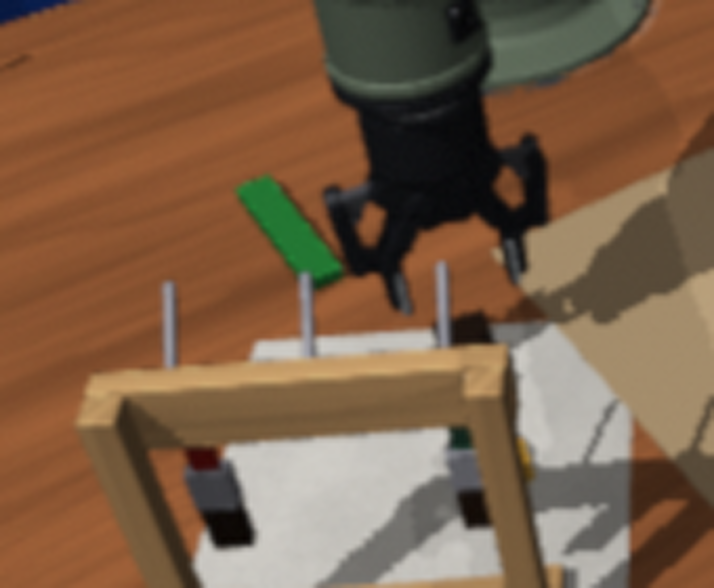

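View pics/t14.png

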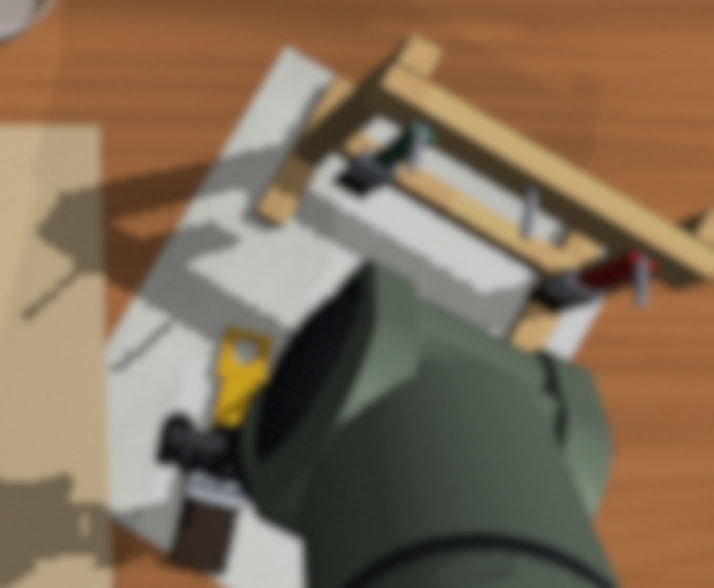

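Request:
{"fn": "step_arm", "kwargs": {"motion": [{"travel": [3, 0.14, -0.06], "roll": 0, "fingers": 6.5}, {"travel": [2.6, 0, 0], "roll": 0, "fingers": 6.5}, {"travel": [1.4, 0, 0], "roll": 0, "fingers": 6.5}, {"travel": [0.6, 0, 0], "roll": 0, "fingers": 6.5}, {"travel": [0, 0, 0], "roll": 0, "fingers": 6.5}, {"travel": [0, 0, 0], "roll": 0, "fingers": 3}, {"travel": [0, 0, 0], "roll": 0, "fingers": 3}, {"travel": [0, 0, 0], "roll": 0, "fingers": 3}, {"travel": [0, 0, 0], "roll": 0, "fingers": 3}, {"travel": [0, 0, 0], "roll": 0, "fingers": 3}], "newtons": 40}}

```text
t: 42.52
ee_pos: [0.426, -0.2309, 0.0048]
tool_rot: [171.6, 89.9, -20.9]
wrist_force: [-1.4, 2.2, 10.5]
opening: 0.452
```

Request:
{"fn": "step_arm", "kwargs": {"motion": [{"travel": [-2, 0, 0], "roll": 0, "fingers": 3}, {"travel": [-4, 0, 0], "roll": 0, "fingers": 3}, {"travel": [-5, 0, 0], "roll": 0.6, "fingers": 3}, {"travel": [-5, 0, 0], "roll": 0.6, "fingers": 3}, {"travel": [-5, 0, 0], "roll": 0.65, "fingers": 3}, {"travel": [-5, 0, 0], "roll": 0, "fingers": 3}, {"travel": [-3, 0, 0], "roll": 0, "fingers": 3}, {"travel": [0, 0, 0], "roll": 0, "fingers": 3}, {"travel": [0, 0, 0], "roll": 0, "fingers": 3}]}}

```text
t: 43.65
ee_pos: [0.4252, -0.2304, 0.2935]
tool_rot: [-5.6, 90.0, 143.5]
wrist_force: [-0.7, 0.1, -1.0]
opening: 0.452
```

Run:
```python
from h import *
from plant import env
o=env.get_obs()
print(o["ee_pos"],o["opening"],o["joint_positions"].round(1))
go(o,[.4549,-.2886,.295],-31)
t=env.camera("top");s=env.camera("scene")
ov(s,"s15",(80,120,190,190),3.1,[]);ov(t,"t15",(320,130,170,140),4.2,[])
```

```text
[ 0.42522859 -0.23042172  0.2934629 ] 0.4520156497932101 [  8.2  13.2  16.  108.4  -4.2  59.  -95. ]
roll(10deg) 0.006 | travel cm if roll first [-0.16  3.46 -5.54] | if roll after [-0.16  3.46 -5.54] j7 -95.0
```

View pics/s15.png

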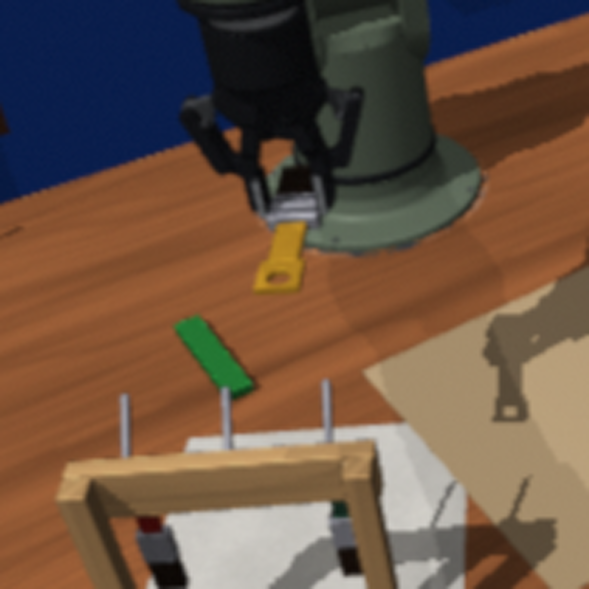

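View pics/t15.png

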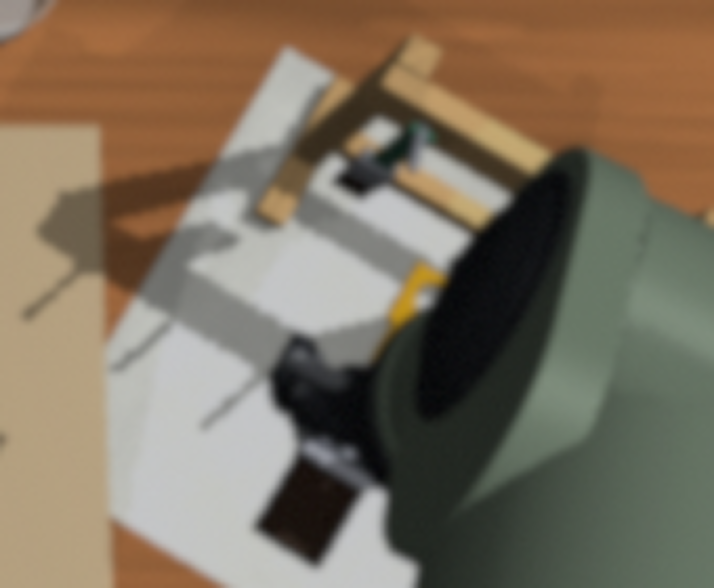

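Run:
```python
from h import *
from plant import env
o=env.get_obs()
t=env.camera("top");s=env.camera("scene")
a=np.radians(-31);xh=np.array([np.cos(a),np.sin(a),0])
h=o["ee_pos"]+.087*xh+[0,0,.0022]
print("pred hole",h,P(s,h),P(t,h))
ov(s,"s16",(155,190,40,35),16,[]);ov(t,"t16",(405,180,40,35),16,[])
```

```text
pred hole [ 0.49971918 -0.27529197  0.29528677] [[170.25035631 210.0239726 ]] [[422.55376919 201.37248241]]
```

View pics/s16.png

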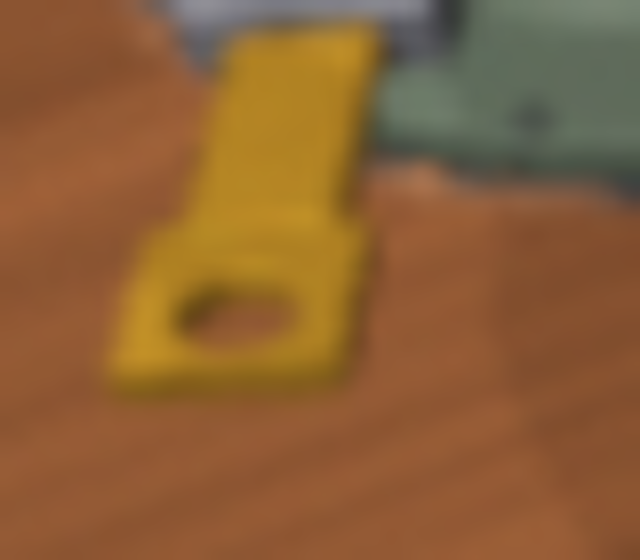

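View pics/t16.png

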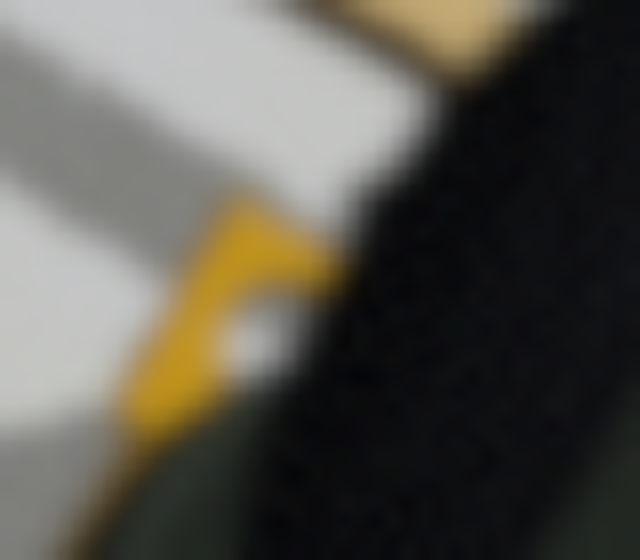

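Run:
```python
from h import *
t=np.load("top.npy",allow_pickle=True).item();s=np.load("scene.npy",allow_pickle=True).item()
w,e=tri(t,(421.7,201.),s,(169.5,209.2));print(w,e)
h=np.array([.4997,-.2753,.2953]);b=w-h;print("bias",b)
T=np.array([.5446,-.3425,.2555])-[0,0,0]
print("tip vis axis (minus bias)",T-b)
# expected pixel residual at pred for scene
print(P(s,h)-[169.5,209.2],P(t,h)-[421.7,201])
```

```text
[ 0.49950891 -0.27462964  0.29707391] 0.0036931985537874763
bias [-0.00019109  0.00067036  0.00177391]
tip vis axis (minus bias) [ 0.54479109 -0.34317036  0.25372609]
[[0.74261196 0.81655728]] [[0.85984793 0.38040718]]
```

Run:
```python
from h import *
from plant import env
go(env.get_obs(),[.4549,-.2893,.2695],-31)
```

```text
roll(10deg) 0.004 | travel cm if roll first [ 2.36  3.51 -5.57] | if roll after [ 2.36  3.51 -5.56] j7 -95.0
```

Request:
{"fn": "step_arm", "kwargs": {"motion": [{"travel": [0, 1, -1.6], "roll": 0, "fingers": 3}, {"travel": [0, 1.5, -2.4], "roll": 0, "fingers": 3}, {"travel": [0.9, 1.01, -1.57], "roll": 0, "fingers": 3}, {"travel": [1.46, 0, 0], "roll": 0, "fingers": 3}, {"travel": [0, 0, 0], "roll": 0, "fingers": 3}, {"travel": [0, 0, 0], "roll": 0, "fingers": 3}, {"travel": [0, 0, 0], "roll": 0, "fingers": 3}]}}

```text
t: 44.72
ee_pos: [0.4555, -0.2892, 0.2709]
tool_rot: [-156.0, 90.0, -6.9]
wrist_force: [0.6, -0.1, -0.8]
opening: 0.455
```

```bash
cat >> h.py <<'E'
TIP=np.array([.5447,-.3432,.254])
XH=np.array([np.cos(np.radians(-31)),np.sin(np.radians(-31)),0])
def holepred(o):
    return o["ee_pos"]+.087*XH+[0,0,.0022]
E
python3 - <<'E'
from h import *
from plant import env
o=env.get_obs()
print(o["ee_pos"]);go(o,[.4549,-.2893,.2695],-31)
t=env.camera("top");s=env.camera("scene")
h=holepred(o);print(P(s,h),P(s,TIP),P(s,TIP+.055*.707*(XH+[0,0,-1])))
ov(s,"s17",(120,210,70,60),10,[]);ov(t,"t17",(395,130,100,80),7.5,[])
E
```

```text
[ 0.45549876 -0.28916646  0.27087325]
roll(10deg) 0.007 | travel cm if roll first [0.14 0.04 0.04] | if roll after [0.14 0.04 0.04] j7 -88.2
[[152.5198686 234.6301948]] [[152.80679603 246.38961697]] [[153.45354575 271.75223229]]
```

View pics/s17.png

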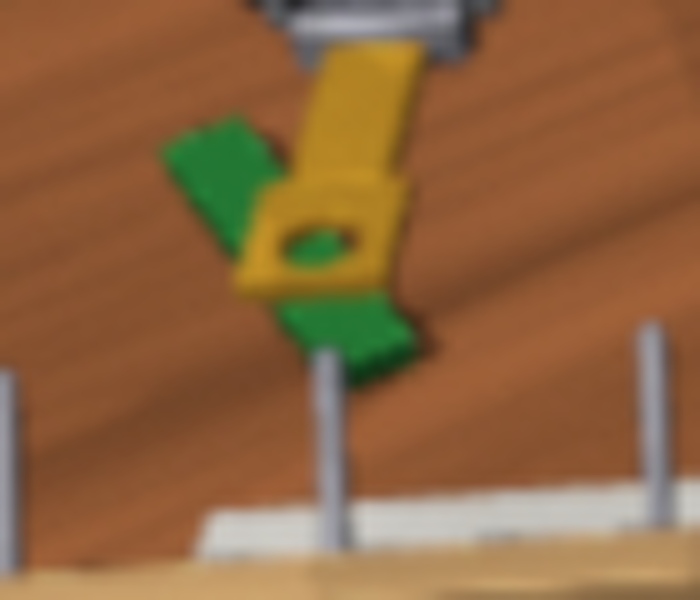

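View pics/t17.png

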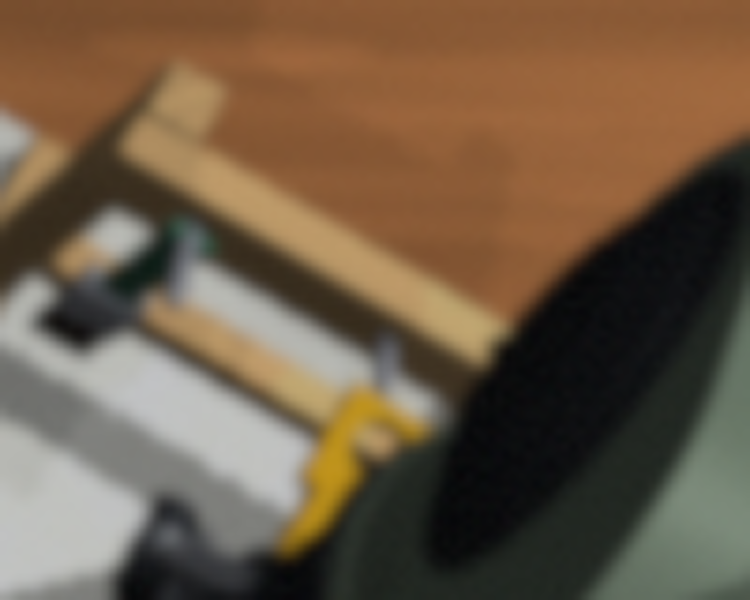

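```bash
cat >> h.py <<'E'
YH=np.array([-XH[1],XH[0],0])
def ovl(c,name,roi,k,o,tip=TIP,off=(0,0,0)):
    x0,y0,w,h=roi
    im=cv2.resize(c["pixels"][y0:y0+h,x0:x0+w,::-1],None,fx=k,fy=k,interpolation=cv2.INTER_CUBIC)
    q=lambda X:((P(c,X)-[x0,y0]+.5)*k-.5).round().astype(np.int32)
    H=holepred(o)+np.array(off);a=np.linspace(0,6.283,40)
    for z in(-.0025,.0025): cv2.polylines(im,[q(H+.0085*(np.cos(a)[:,None]*XH+np.sin(a)[:,None]*YH)+[0,0,z])],True,(0,0,255),1)
    r=np.array([[-.0,-.016],[.014,-.016],[.014,.016],[-.02,.016],[-.02,-.016]])
    cv2.polylines(im,[q(H+r[:,:1]*XH+r[:,1:]*YH)],False,(0,0,255),1)
    u=(-XH+[0,0,1])*.7071
    for s_ in(-.003,.003): cv2.polylines(im,[q(np.array([tip+s_*YH,tip-.055*u+s_*YH]))],False,(255,0,255),1)
    cv2.polylines(im,[q(np.array([tip+.003*YH,tip+.003*u,tip-.003*YH]))],False,(255,0,255),1)
    cv2.imwrite(f"pics/{name}.png",im)
E
python3 - <<'E'
from h import *
from plant import env
o=env.get_obs()
t=env.camera("top");s=env.camera("scene")
ovl(s,"s18",(120,210,70,60),10,o);ovl(t,"t18",(425,165,40,40),15,o)
E
```

```text
(no output)
```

View pics/s18.png

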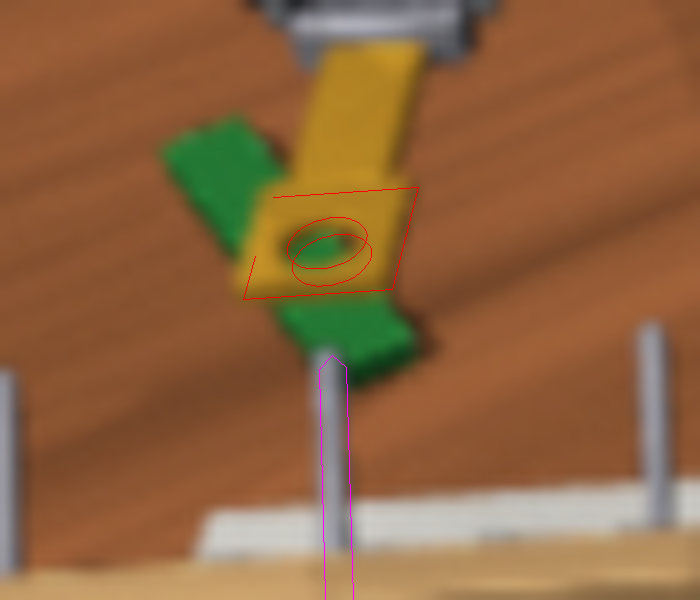

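View pics/t18.png

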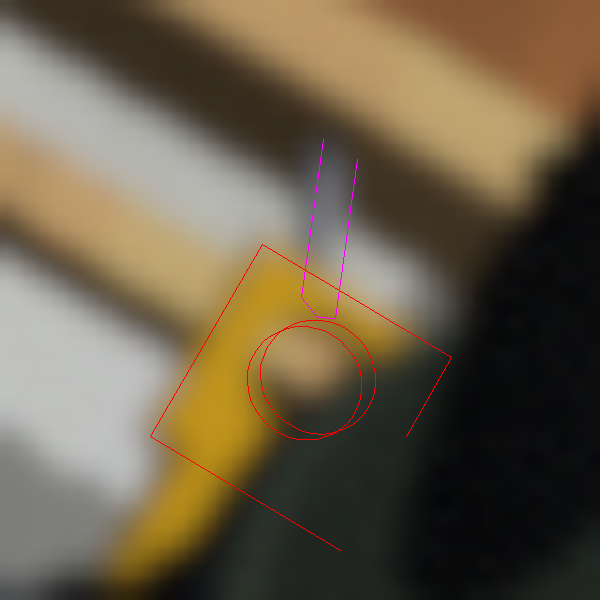

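Request:
{"fn": "step_arm", "kwargs": {"motion": [{"travel": [0.5, -0.1, -0.4], "roll": 0, "fingers": 3}, {"travel": [0.5, 0, -0.5], "roll": 0, "fingers": 3}, {"travel": [0.5, 0, -0.5], "roll": 0, "fingers": 3}, {"travel": [0.5, 0, -0.5], "roll": 0, "fingers": 3}, {"travel": [0.3, 0, -0.3], "roll": 0, "fingers": 3}, {"travel": [0, 0, 0], "roll": 0, "fingers": 3}, {"travel": [0, 0, 0], "roll": 0, "fingers": 3}]}}

```text
t: 45.8
ee_pos: [0.4747, -0.2999, 0.2475]
tool_rot: [-151.1, 90.0, -2.0]
wrist_force: [0.1, -0.2, -0.9]
opening: 0.451
```

Run:
```python
from h import *
from plant import env
o=env.get_obs()
h=holepred(o)-TIP;print(o["ee_pos"],o["wrist_force"],"fwd,lat,up from tip mm",(h@XH*1e3).round(1),(h@YH*1e3).round(1),(h[2]*1e3).round(1))
t=env.camera("top");s=env.camera("scene")
ovl(s,"s19",(120,210,70,60),10,o);ovl(t,"t19",(425,155,50,40),15,o)
```

```text
[ 0.47470982 -0.29987714  0.24750807] [ 0.10583626 -0.1895812  -0.90194173] fwd,lat,up from tip mm 4.7 1.1 -4.3
```

View pics/s19.png

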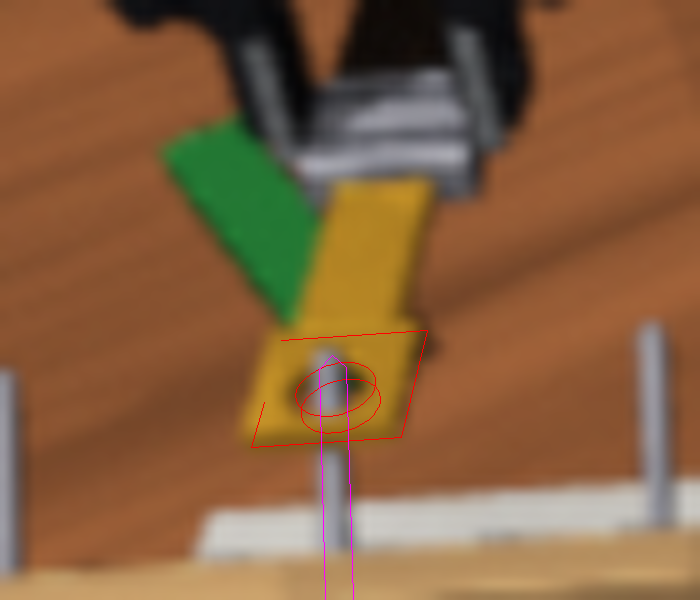

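View pics/t19.png

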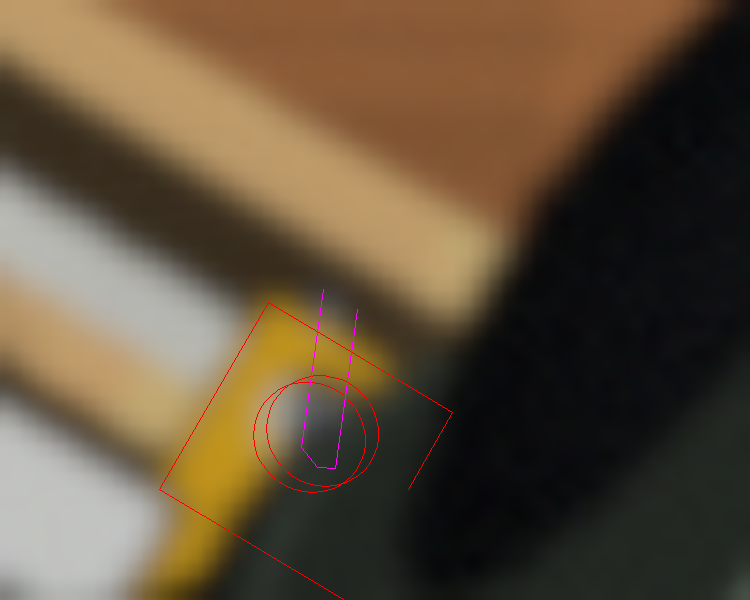

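Request:
{"fn": "step_arm", "kwargs": {"motion": [{"travel": [0.4, 0, -0.4], "roll": 0, "fingers": 3}, {"travel": [0.4, 0, -0.4], "roll": 0, "fingers": 3}, {"travel": [0.4, 0, -0.4], "roll": 0, "fingers": 3}, {"travel": [0, 0, 0], "roll": 0, "fingers": 3}, {"travel": [0, 0, 0], "roll": 0, "fingers": 3}], "newtons": 20}}

```text
t: 46.52
ee_pos: [0.485, -0.3061, 0.2354]
tool_rot: [16.5, 90.0, 165.6]
wrist_force: [-0.7, -0.0, -1.1]
opening: 0.451
```

Run:
```python
from h import *
from plant import env
o=env.get_obs()
h=holepred(o)-TIP;print(o["ee_pos"],o["opening"],o["wrist_force"],"fwd,lat,up from tip mm",(h@XH*1e3).round(1),(h@YH*1e3).round(1),(h[2]*1e3).round(1))
s=env.camera("scene")
ovl(s,"s20",(120,210,70,60),10,o)
```

```text
[ 0.48496496 -0.30609394  0.23537785] 0.45129243780793615 [-0.67816226 -0.01997289 -1.079301  ] fwd,lat,up from tip mm 16.7 1.0 -16.4
```

View pics/s20.png

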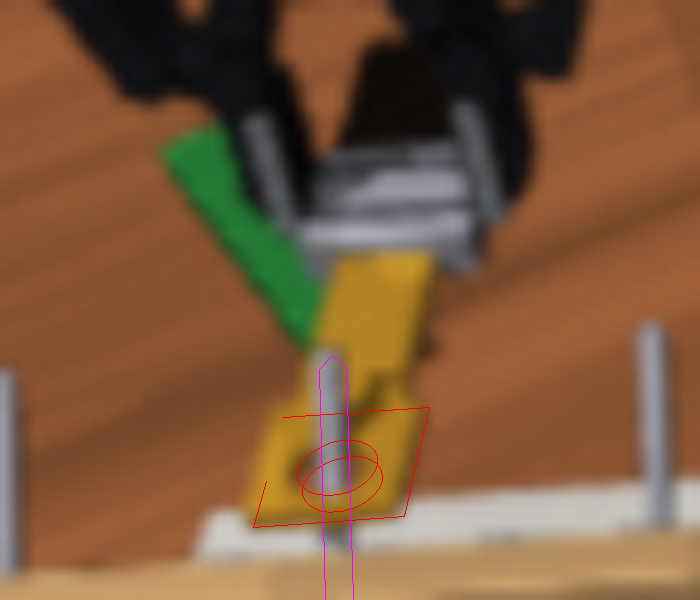

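Request:
{"fn": "step_arm", "kwargs": {"motion": [{"travel": [0.5, 0, 0], "roll": 0, "fingers": 3}, {"travel": [0.5, 0, 0], "roll": 0, "fingers": 3}, {"travel": [0.5, 0, -0.1], "roll": 0, "fingers": 3}, {"travel": [0.5, 0, -0.1], "roll": 0, "fingers": 3}, {"travel": [0.5, 0, -0.15], "roll": 0, "fingers": 3}, {"travel": [0.5, 0, -0.15], "roll": 0, "fingers": 3}, {"travel": [0, 0, 0], "roll": 0, "fingers": 3}]}}

```text
t: 47.45
ee_pos: [0.4891, -0.3085, 0.2049]
tool_rot: [3.6, 89.9, 152.7]
wrist_force: [1.7, 0.2, 2.4]
opening: 0.453
```

Run:
```python
from h import *
from plant import env
o=env.get_obs()
print(o["ee_pos"],o["opening"],o["wrist_force"])
s=env.camera("scene")
ov(s,"s21",(100,190,110,90),7,[])
```

```text
[ 0.48908271 -0.30846849  0.20487408] 0.4531321337377985 [1.74833536 0.2416895  2.36924301]
```

View pics/s21.png

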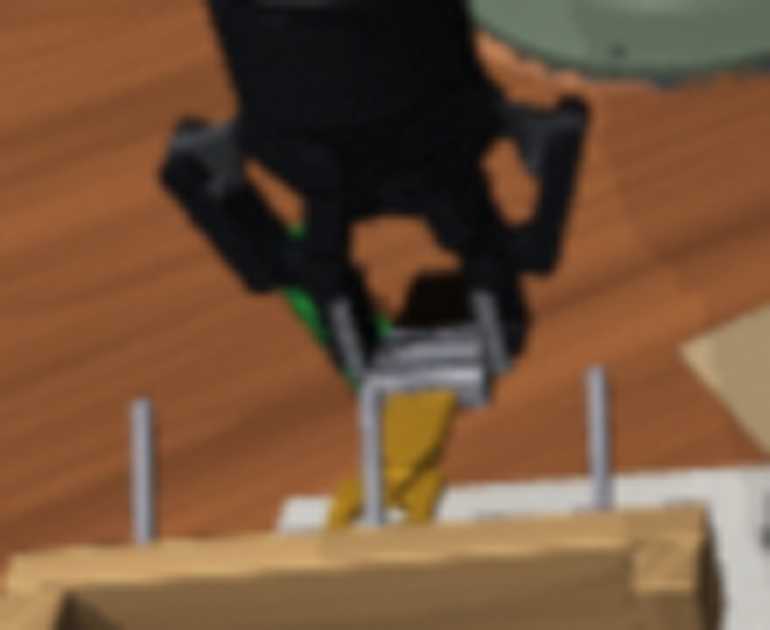

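Request:
{"fn": "step_arm", "kwargs": {"motion": [{"travel": [0, 0, 0], "roll": 0, "fingers": 5.5}, {"travel": [0, 0, 0], "roll": 0, "fingers": 7}, {"travel": [0, 0, 0], "roll": 0, "fingers": 8}, {"travel": [0, 0, 0], "roll": 0, "fingers": 8}, {"travel": [0, 0, 0], "roll": 0, "fingers": 8}]}}

```text
t: 48.12
ee_pos: [0.4893, -0.3086, 0.2054]
tool_rot: [8.2, 90.0, 157.3]
wrist_force: [-0.1, -0.1, -0.3]
opening: 0.934
```

Run:
```python
from h import *
from plant import env
o=env.get_obs()
print(o["ee_pos"],o["opening"],o["wrist_force"])
s=env.camera("scene");t=env.camera("top")
ov(s,"s22",(90,190,130,170),3.5,[]);ov(t,"t22",(380,130,130,110),5,[])
```

```text
[ 0.48927865 -0.30863042  0.20539962] 0.9342899397361746 [-0.07387816 -0.07779542 -0.3158714 ]
```

View pics/s22.png

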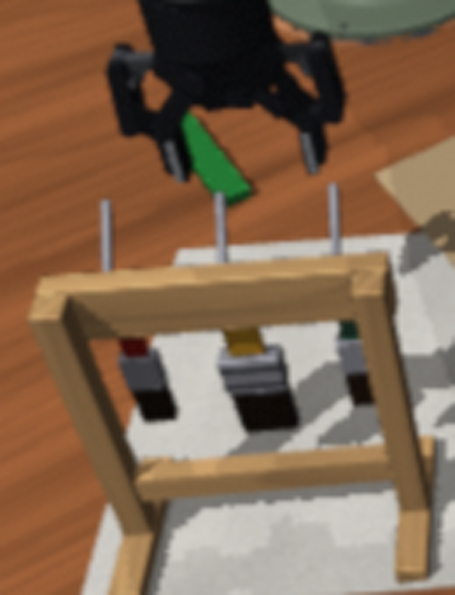

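View pics/t22.png

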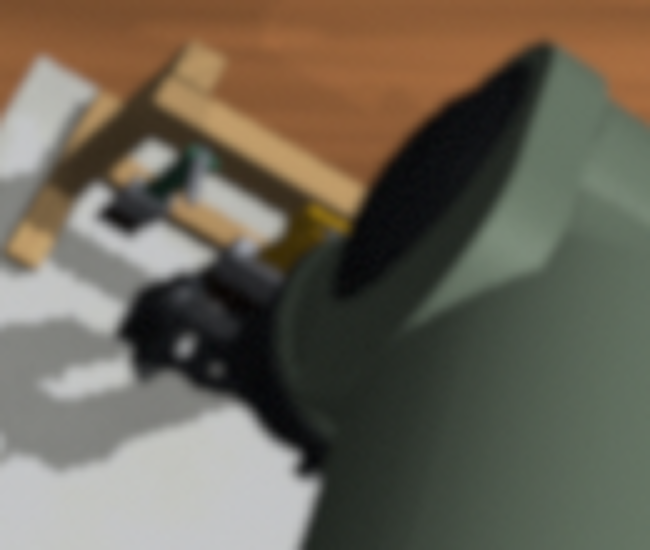

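Brush hangs on the middle peg (scene px ≈ (164,295)). Withdraw backwards, up and away, then check everything.

Request:
{"fn": "step_arm", "kwargs": {"motion": [{"travel": [0, 0, 1], "roll": 0, "fingers": 8}, {"travel": [0, 0, 2], "roll": 0, "fingers": 8}, {"travel": [-3, 0, 1], "roll": 0, "fingers": 8}, {"travel": [-5, 0, 0], "roll": 0, "fingers": 8}, {"travel": [-2, -5, 0], "roll": 0, "fingers": 8}, {"travel": [0, -5, 0], "roll": 0, "fingers": 8}, {"travel": [0, -5, 0], "roll": 0, "fingers": 8}, {"travel": [0, -5, 0], "roll": 0, "fingers": 8}, {"travel": [0, -4, 0], "roll": 0, "fingers": 8}, {"travel": [0, 0, 0], "roll": 0, "fingers": 8}, {"travel": [0, 0, 0], "roll": 0, "fingers": 8}, {"travel": [0, 0, 0], "roll": 0, "fingers": 8}, {"travel": [0, 0, 0], "roll": 0, "fingers": 8}]}}

```text
t: 49.85
ee_pos: [0.5781, -0.083, 0.3056]
tool_rot: [-174.4, 90.0, -25.4]
wrist_force: [-0.7, -0.5, 0.6]
opening: 0.936
```

Run:
```python
from h import *
from plant import env
o=env.get_obs()
print(o["t"],o["ee_pos"],o["opening"],o["wrist_force"])
s=env.camera("scene");t=env.camera("top")
ov(s,"s23",(0,0,560,420),1.4,[]);ov(t,"t23",(0,0,560,420),1.4,[]);ov(t,"t23r",(380,130,130,110),5,[]);ov(s,"s23c",(290,170,100,80),7,[(CR,box(.14,.132,.054,.066))])
```

```text
49.85 [ 0.57811815 -0.08301869  0.305558  ] 0.9361488302846986 [-0.71209911 -0.48827631  0.61105092]
```

View pics/s23.png

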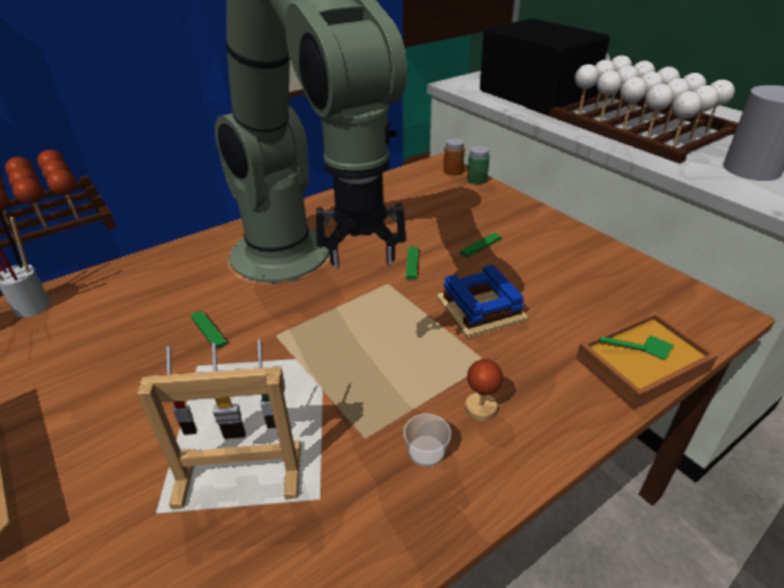

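View pics/t23.png

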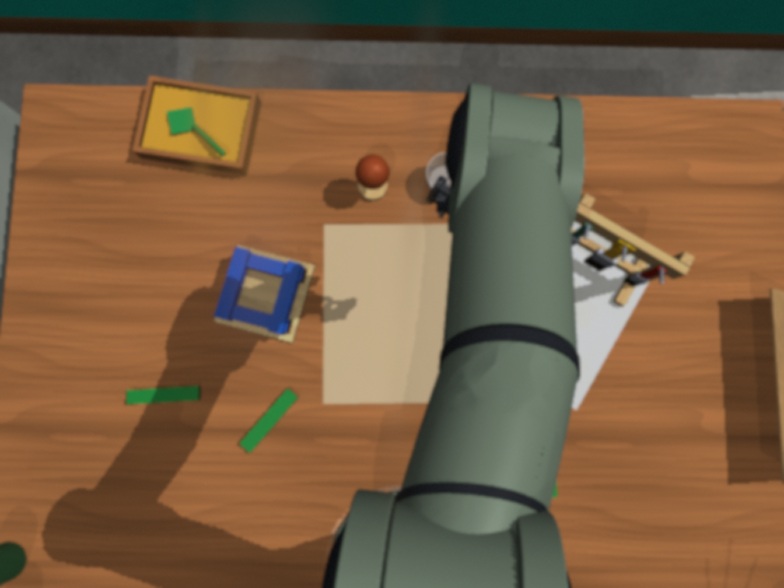

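View pics/t23r.png

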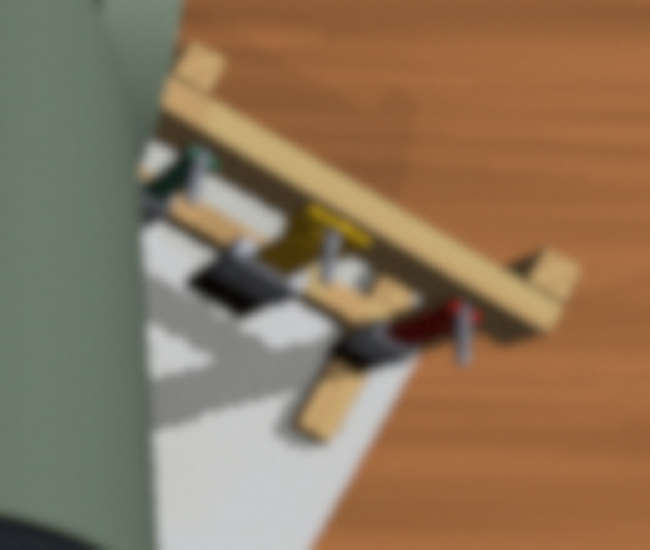

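View pics/s23c.png

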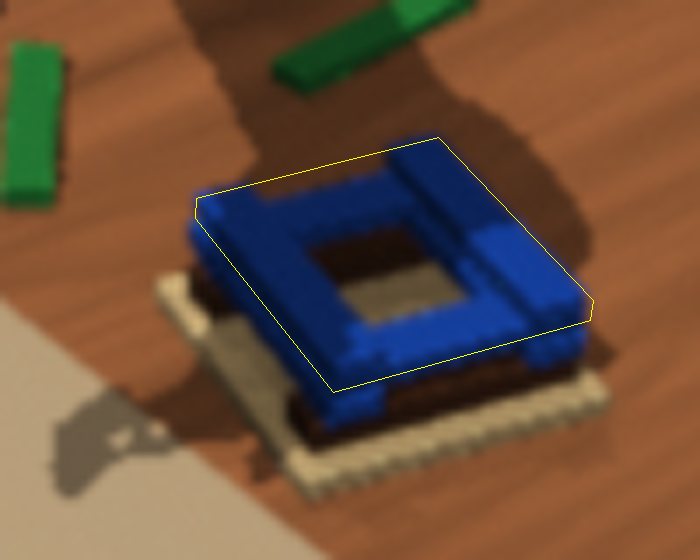

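Request:
{"fn": "step_arm", "kwargs": {"motion": [{"travel": [0, 0, 0], "roll": 0, "fingers": 8}, {"travel": [0, 0, 0], "roll": 0, "fingers": 8}, {"travel": [0, 0, 0], "roll": 0, "fingers": 8}, {"travel": [0, 0, 0], "roll": 0, "fingers": 8}, {"travel": [0, 0, 0], "roll": 0, "fingers": 8}, {"travel": [0, 0, 0], "roll": 0, "fingers": 8}, {"travel": [0, 0, 0], "roll": 0, "fingers": 8}, {"travel": [0, 0, 0], "roll": 0, "fingers": 8}]}}

```text
t: 50.95
ee_pos: [0.5785, -0.0822, 0.3054]
tool_rot: [-118.1, 90.0, 30.9]
wrist_force: [-0.9, -0.3, 0.2]
opening: 0.937
```

Run:
```python
from h import *
from plant import env
s=env.camera("scene");t=env.camera("top")
ov(s,"s24",(90,200,310,170),2.5,[])
a=cv2.imread("pics/s23c.png")
print(env.close_job())
```

```text
the job is handed in; nothing more can be done
None
```

View pics/s24.png

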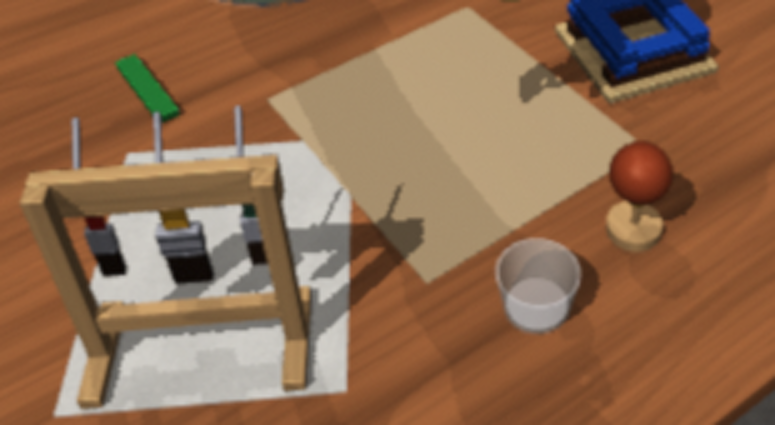

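I stacked all six blue slats present on the drying base in three crosswise layers of two. I then hung the flat brush by its hole on the middle peg, bristles down, and handed the job in at about 51 s.

**Last checks:** The final pictures showed the tower square on the base and the brush hanging still on its peg. The tub and the ball stood where they were, and the gripper was clear of everything.

**What disagreed:** Camera readings and robot positions differed by about 1–3 mm. I worked from the robot's positions, checked against the pictures. The first layer measured about 105 mm between slat centres, against the 104 mm asked. The upper two layers I checked only by overlaying outlines on the pictures.

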